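# Put the gap gauge away in its foam cutout

## Robot

A 6-joint arm with a two-finger parallel gripper is mounted at the origin on the work surface. World frame = base frame: x ahead of the robot, y to its left, z up, the work surface at z = 0. Lengths are in m, angles in degrees, forces in N, time in s.
With the tool pointing down it reaches from about 0.4 to 0.825 m from the base axis. Payload 7 kg.
Tool frame: the origin (TCP) lies at the very end of the fingers, on their centre line; the grasp point (between the pads) lies 19 mm behind it (grasp_offset is the x of the grasp point in the tool frame, in m); x points along the fingers, y is the direction in which the jaws open and shut, and the axes are right-handed (so a half turn about x gives the same grasp; the last joint's range is limited). The gripper opens to 88 mm and grips with 3 to 60 N. Pads are 19 mm wide; open, the fingers measure 130 mm over their backs; the gripper's body (78 mm by 193 mm) begins 47 mm behind the grasp point.
Start: joints at [82.34, 20.546, 0.682, 0, -70.136, -16.507], TCP at [0.276, 0.616, 0.227] pointing down, gripper open.
Joint ranges: [-176.03, 176.03], [-82.01, 121.73], [-58.28, 71.71], [-173.87, 95.51], [-174.79, -0.11], [-173.66, 173.66]. Speed limits (degrees/s): [136.94, 136.94, 172.46, 180, 180, 180].

## Interface

Orientations are given as [roll, pitch, yaw] about the fixed x, y, z axes, in that order (R = Rz(yaw) Ry(pitch) Rx(roll)).
In Python, from plant import get_obs, snapshot, close_job, grasp_offset gives the robot as it stands.
- The arm moves only by the tool carry_out, never from a script. Its argument "series" is a list that holds one entry, the list of rows, each a list of 6 numbers: the shift along the tool's x, y, z in mm, then the turn, a rotation vector about the tool's x, y, z in degrees. A call has 1 to 10 rows; each row is the pose to reach, as a shift and turn from the pose commanded when the call began, along the tool's axes at that moment; what a row does not reach only later rows make up. A row lasts 1/8 s, in which the tool goes at most 62.5 mm and 10.7 degrees, less where a joint would pass 70% of its speed; a pose out of reach is approached as far as the arm can. A call with a gripper value outside its range is refused whole. "hand" is the gripper's target within -1 to 1 (shut at 1, half-way at 0, fully open at -1), set as the call begins (left out, the last holds). The fingers move at their own pace and stop on an object; the grip force is fixed at half the most. Time passes only in rows, so rows that repeat a pose let the fingers close. It gives the time, the measured TCP pose, the force and the opening at its end, in the units of the state.
- get_obs(): the state, without advancing time (a new reading comes with each control period).
- snapshot(name): name is "scene" or "side" or "wrist"; returns a dict with "color" (384x512x3 uint8, red, green, blue), "fx", "fy", "cx", "cy" (pixels), "eye" and "attitude" of the camera in the world. Camera axes: x right, y down, z forward; pixel columns grow to the right and rows downward; lengths in m; the calibration is good to about 2 mm. A picture is of the moment at which its call begins. There is no depth.
- close_job(): hands the job in, once; it reports no verdict.
The state is a dict: "clock": time; "joint_pos": joint angles; "qvel": joint speeds; "tau": joint torques, N m; "tool_pos": TCP position; "orientation": TCP orientation; "force": force on the tool from outside, world axes, zero at the start; "moment": the same for the moment, N m; "opening": finger opening in m.
Only numpy, scipy, OpenCV 4.12 (cv2) and the standard library are available. Lean on these libraries where they do the work, as an engineer would, in place of code of your own. Each camera call takes 0.05 s, during which the arm holds its last target.

## Task

Put the U-shaped aluminium gap gauge (orange grip panel) away in its foam insert: lift it out of the wooden rack, lay it flat on the green mat and let go of it there, then take it again with a new grip, set it, without dropping it, into the mouth of the matching U-shaped cutout and press it fully home, flat and flush with the foam. Leave the dark stepped plate in the rack and the brass bar in the foam where they are.

Things in the scene. Friction and masses are not known exactly. Their poses are not given: they have to be found in the camera images.
- gauge_center (a point): Gap gauge: flat U-shaped aluminium plate 140 x 62 x 16 mm, 0.3 kg, both faces alike, two equal jaws. Point: centre of that outline. Axes: y along the 140 mm, x through the 16 mm thickness, z from jaw tips to back bar. Jaws: each 32 mm wide (y), 34 mm long, 76 mm apart. Starts standing on its jaw tips (z up) in either rack slot.
- gauge_bar (a point): Middle of the gauge's back bar (140 long, 28 wide along z, 16 mm thick, orange panel), 17 mm along gauge +z from gauge_center; same axes. Bar spans 14 mm either side of this point along z. Pinch here: across the thickness (x) when the gauge stands, across the 28 mm width (z) when it lies flat.
- stepplate_center (a point): Bystander: dark steel plate 120 x 62 x 16 mm standing in the other rack slot, a 56 mm long raised step at its top, no jaws; this point is its centre, axes as the gauge's. To be left alone.
- rack: Fixed wooden rack 160 x 160 mm, origin under its centre. Two slots along its y, centred 45 mm either side of the origin along its x, 19.6 mm wide, open at ends and top; slot floor 8 mm and rail tops 25 mm above the table. Plates in it rise to 70 mm above the table.
- mat_top (a point): Centre of the upper face of the green mat (fixed, 200 mm along its x, 170 mm along its y, 3 mm thick, on the table). Its x points roughly away from the robot.
- pocket (a point): Empty U-shaped cutout in fixed black foam. Point: centre of its 140 x 62 mm outline, on its teal floor, 6 mm above the table; 16 mm deep, so the gauge ends flush. y along the 140 mm, z up; the back bar belongs on the -x side (middle 17 mm along -x), jaws to +x. 2 mm clearance all round, mouth bevelled 3 mm. Foam surface 22 mm, case rim 24 mm above the table; case 212 (x) by 232 (y) mm.
- pocket_bar (a point): Point level with the foam surface, over the middle of where the back bar goes; axes as pocket. Finger wells as deep as the cutout, 46 mm wide along y: one reaches 32 mm beyond the bar's back edge (-x), one fills the gap between the jaws, 38 mm along x from the bar's inner edge.
- foam: Foam insert and case, origin under the case's centre, axes as pocket. From each end wall of the U cutout a springy grey rib bulges, 28 mm long along x, centred 11 mm to -x of pocket. The gauge, let go, stops on the ribs about 5 mm into the cutout; 8 to 18 N straight down on the bar, a little to the jaw side of its middle line, pushes it past them the last 11 mm; if one end goes down first, press above the other.
- setbar_center (a point): Bystander: centre of a brass bar 120 x 30 x 16 mm lying in its own rectangular foam cutout, 80 mm along +x from pocket. To be left alone.
Mind the look-alikes: they are no part of the job. Of the things that look like the part that bears gauge_center, the smaller one is meant.

How it is judged:
By the outcome, as a careful person would: the job done as asked, in the order asked, and still so for the second after the job is handed in, with the robot touching nothing.
It also fails if it takes over 64 s, if anything falls off the work surface, if the arm or the gripper's body presses on something with over 40 N, if the wrist force passes 120 N, or if a joint passes its speed limit or range.

## Working session

There is one attempt and no reset: what is moved stays moved. The work goes in short steps, Python scripts to look and compute and a tool call to move; the robot and the scene stay as the last step left them, time stands still between calls to the robot, and variables do not carry over. Pictures are saved under pics/ and viewed, and the job is handed in when it is done.

Besides the shell and the picture viewer there is one more tool, called after ">>>" as a command line: name --argument value ..., lists and objects as JSON in quotes. carry_out: Moves the arm, as the interface text tells. Its arguments: {"type":"object","properties":{"series":{"type":"array","items":{"type":"array","items":{"type":"array","items":{"type":"number"}}}},"hand":{"type":"number"}},"required":["series"]}

```bash
ls; mkdir -p pics; python3 - <<'E'
from plant import *
import cv2
print(get_obs(), grasp_offset)
for n in ["scene","side","wrist"]:
    s=snapshot(n); cv2.imwrite(f"pics/{n}0.png",cv2.cvtColor(s["color"],cv2.COLOR_RGB2BGR))
    print(n,{k:v for k,v in s.items() if k!="color"})
E
```

```text
pics
{'clock': 0.0, 'joint_pos': array([ 8.23421084e+01,  2.05898571e+01,  6.33631943e-01, -1.80085294e-02,
       -7.01342871e+01, -1.65072240e+01]), 'qvel': array([ 0.15352226, -0.07355957, -0.07427399,  0.06563554,  0.00104764,
        0.02866444]), 'tau': array([ 1.62910026e-03, -5.82714415e+01,  2.93058836e+01,  6.99696198e+00,
        6.97512121e-03, -1.62443766e-04]), 'tool_pos': array([0.27615823, 0.61540125, 0.22564605]), 'orientation': array([  95.9144963 ,   89.90791762, -108.25675229]), 'force': array([ 0.07256076, -0.81500408,  0.45680363]), 'moment': array([-0.0134074 ,  0.00027296, -0.01309333]), 'opening': 0.08763845251876545} -0.0188
scene {'fx': 486.72714933327654, 'fy': 486.72714933327654, 'cx': 259.36969230157655, 'cy': 200.45727185818097, 'eye': array([1.12116633, 0.55762946, 0.96011214]), 'attitude': array([-1.35658472e+02, -6.44964379e-02,  1.30419712e+02])}
side {'fx': 377.4821605751613, 'fy': 377.4821605751613, 'cx': 262.5875445172742, 'cy': 190.65805154212737, 'eye': array([ 0.37981141, -0.96677114,  0.65968006]), 'attitude': array([-1.21742010e+02, -2.75747818e-03, -4.37978667e+00])}
wrist {'fx': 264.3338461554116, 'fy': 264.3338461554116, 'cx': 256.0439257654543, 'cy': 189.9024335493914, 'eye': array([0.34455505, 0.58540146, 0.38371442]), 'attitude': array([ 1.63952654e+02, -1.33357234e-01, -1.14108809e+02])}
```

View pics/scene0.png

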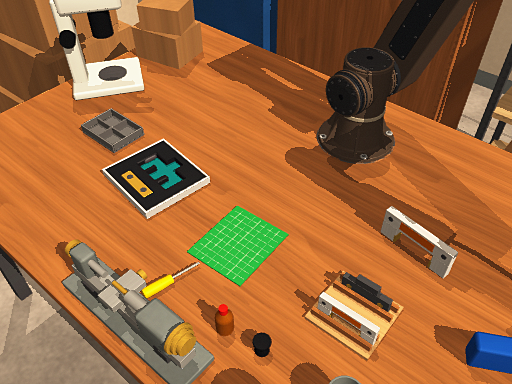

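View pics/side0.png

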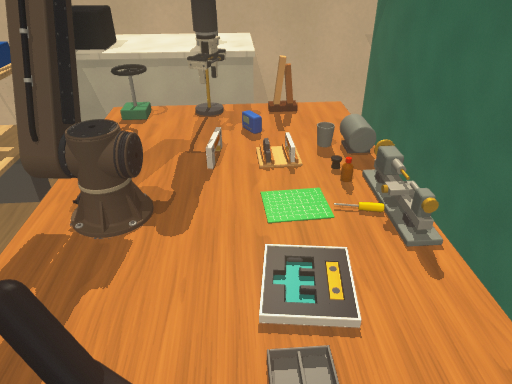

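View pics/wrist0.png

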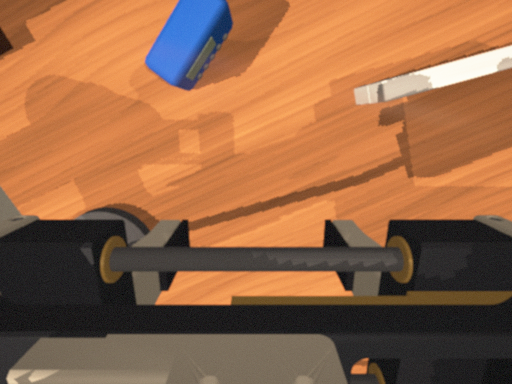

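The scene camera shows the gauge in the rack at about (348,315), the dark plate behind it at (367,290), and a larger look-alike standing at (418,240). The mat is at (238,243) and the foam at (157,175). The side view agrees. Next I'll zoom in for measuring.

```bash
cat > h.py <<'E'
import numpy as np, cv2
from scipy.spatial.transform import Rotation as R
from scipy.optimize import least_squares
from plant import *
def cam(s):
    return dict(K=np.array([[s['fx'],0,s['cx']],[0,s['fy'],s['cy']],[0,0,1]]),R=R.from_euler('xyz',s['attitude'],degrees=True).as_matrix(),e=np.array(s['eye']))
def proj(c,P):
    q=(np.atleast_2d(P)-c['e'])@c['R']; q=q@c['K'].T; return q[:,:2]/q[:,2:]
def ray(c,uv):
    return c['R']@np.linalg.inv(c['K'])@np.array([uv[0],uv[1],1.])
def onz(c,uv,z):
    d=ray(c,uv); return c['e']+d*(z-c['e'][2])/d[2]
def tri(cs,uvs):
    A=0;b=0;
    for c,uv in zip(cs,uvs):
        d=ray(c,uv);d/=np.linalg.norm(d);M=np.eye(3)-np.outer(d,d);A=A+M;b=b+M@c['e']
    return np.linalg.solve(A,b)
def tool():
    o=get_obs(); return np.array(o['tool_pos']),R.from_euler('xyz',o['orientation'],degrees=True).as_matrix(),o
def zoom(s,name,x0,y0,w,h,k):
    im=cv2.cvtColor(s['color'],cv2.COLOR_RGB2BGR)[y0:y0+h,x0:x0+w]
    cv2.imwrite(f'pics/{name}.png',cv2.resize(im,None,fx=k,fy=k,interpolation=cv2.INTER_CUBIC))
E
python3 - <<'E'
from h import *
import pickle
a=snapshot("scene");b=snapshot("side")
pickle.dump((a,b),open('s0.pkl','wb'))
zoom(a,'rackA',300,260,110,100,7)
zoom(b,'rackB',250,125,60,50,12)
zoom(a,'foamA',95,130,120,90,6.5)
zoom(b,'foamB',255,240,110,90,7)
E
```

```text
(no output)
```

View pics/rackA.png

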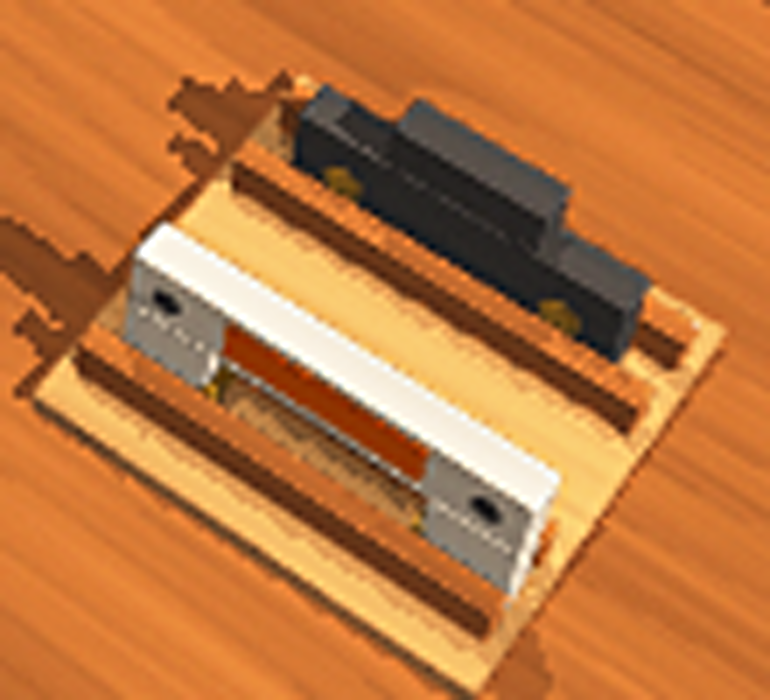

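View pics/rackB.png

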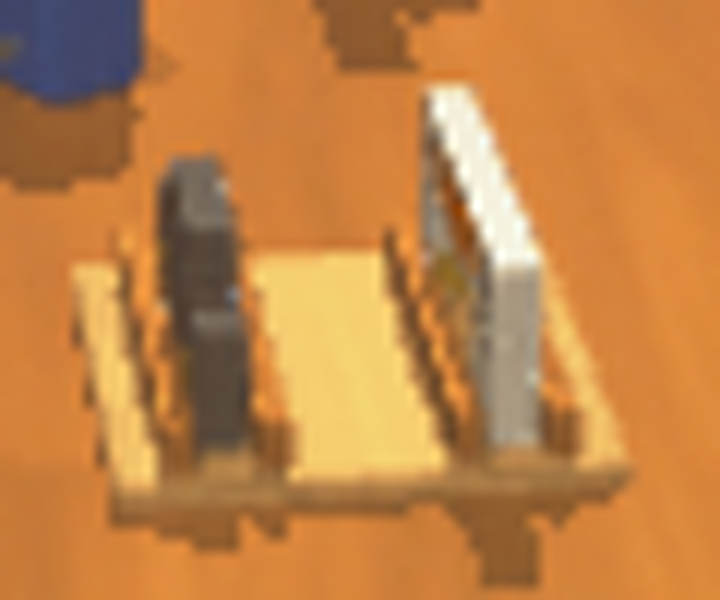

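View pics/foamA.png

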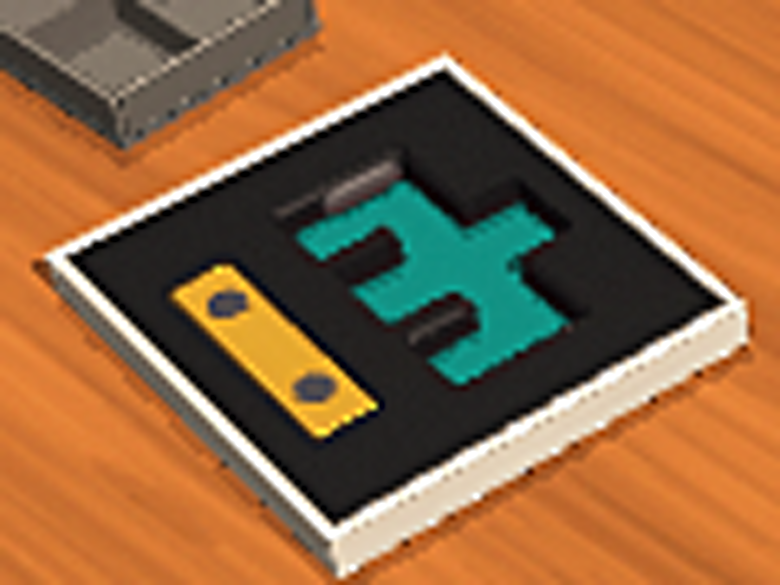

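View pics/foamB.png

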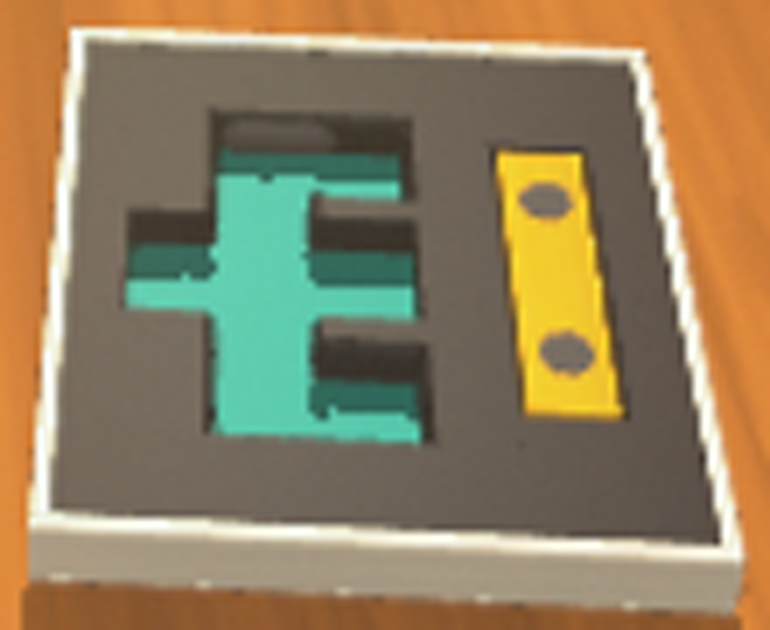

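```bash
python3 - <<'E'
from h import *
import pickle
a,b=pickle.load(open('s0.pkl','rb'));A=cam(a);B=cam(b)
pa=lambda p,o,k:(np.array(p)+.5)/k-.5+np.array(o)
ra=lambda p:pa(p,(300,260),7);rb=lambda p:pa(p,(250,125),12)
fa=lambda p:pa(p,(95,130),6.5);fb=lambda p:pa(p,(255,240),7)
print('gauge top corners')
GA=[ra(p) for p in [(162,224),(133,258),(557,478),(527,517)]]
GB=[rb(p) for p in [(425,90),(468,88),(495,268),(540,265)]]
# correspondence: far/near in side ; print onz
for p in GA: print('A',onz(A,p,.07))
for p in GB: print('B',onz(B,p,.07))
FA=[fa(p) for p in [(446,60),(745,303),(335,530),(52,258)]]
FB=[fb(p) for p in [(72,30),(645,52),(742,555),(30,515)]]
for p in FA: print('A',onz(A,p,.024))
for p in FB: print('B',onz(B,p,.024))
print("tri foam")
for i,j in [(0,3),(1,0),(2,1),(3,2)]: print(tri([A,B],[FA[i],FB[j]]))
E
```

```text
gauge top corners
A [0.57904183 0.27712548 0.07      ]
A [0.5949068  0.27749538 0.07      ]
A [0.57610644 0.4151815  0.07      ]
A [0.59265457 0.41507664 0.07      ]
B [0.57479558 0.4173078  0.07      ]
B [0.58918635 0.41789059 0.07      ]
B [0.57863238 0.27904045 0.07      ]
B [0.59261414 0.28011745 0.07      ]
A [ 0.41422796 -0.43064204  0.024     ]
A [ 0.44306919 -0.20478269  0.024     ]
A [ 0.64737882 -0.23601988  0.024     ]
A [ 0.62067933 -0.45775178  0.024     ]
B [ 0.44408186 -0.2055122   0.024     ]
B [ 0.65353755 -0.23412628  0.024     ]
B [ 0.6217528  -0.45975091  0.024     ]
B [ 0.41317366 -0.42901789  0.024     ]
tri foam
[ 0.41381686 -0.42996962  0.0245716 ]
[ 0.44361717 -0.20492887  0.02387691]
[ 0.65064253 -0.23514182  0.02598464]
[ 0.62116985 -0.45883696  0.02336436]
```

Gauge top corners measured at z 0.07 from both views agree: centre ≈ (0.585, 0.347), yaw ≈ 1.4°. Foam centre ≈ (0.532, -0.332), yaw ≈ -8°. Next come the mat and the move planner.

```bash
cat >> h.py <<'E'
def Rt(ydir_deg,tilt=0,tiltaxis_deg=90):
    """tool down, tool y at heading ydir; then tilt about horizontal world axis"""
    y=np.array([np.cos(np.radians(ydir_deg)),np.sin(np.radians(ydir_deg)),0]);x=np.array([0,0,-1.]);z=np.cross(x,y)
    M=np.stack([x,y,z],1)
    ax=np.array([np.cos(np.radians(tiltaxis_deg)),np.sin(np.radians(tiltaxis_deg)),0])
    return R.from_rotvec(ax*np.radians(tilt)).as_matrix()@M
def go(p,Rg,ref=None):
    t,T,o=tool() if ref is None else ref
    d=T.T@(np.array(p)-t)*1000; r=R.from_matrix(T.T@Rg).as_rotvec(degrees=True)
    print('shift',d.round(1),'turn',r.round(1),'rows>=',max(np.linalg.norm(d)/62.5,np.linalg.norm(r)/10.7).round(1))
E
python3 - <<'E'
from h import *
import pickle
a,b=pickle.load(open('s0.pkl','rb'))
zoom(a,'matA',180,200,115,90,6.5)
zoom(b,'matB',255,180,85,50,9)
t,T,o=tool(); print(T.round(3))
for y in (1.4,181.4): go((.5845,.347,.16),Rt(y))
E
```

```text
[[-0.    -0.409 -0.912]
 [-0.001 -0.912  0.409]
 [-1.     0.001 -0.   ]]
shift [  66.2  118.8 -391.2] turn [-115.6    0.    -0. ] rows>= 10.8
shift [  66.2  118.8 -391.2] turn [64.4 -0.  -0. ] rows>= 6.6
```

View pics/matA.png

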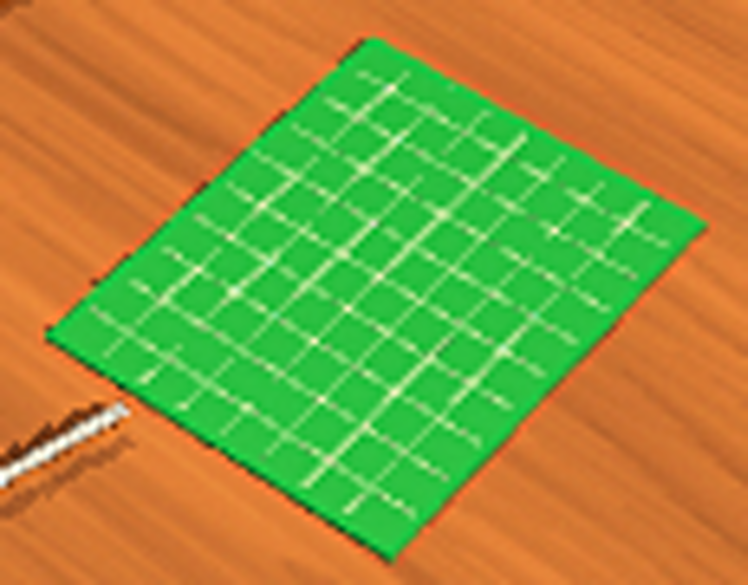

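View pics/matB.png

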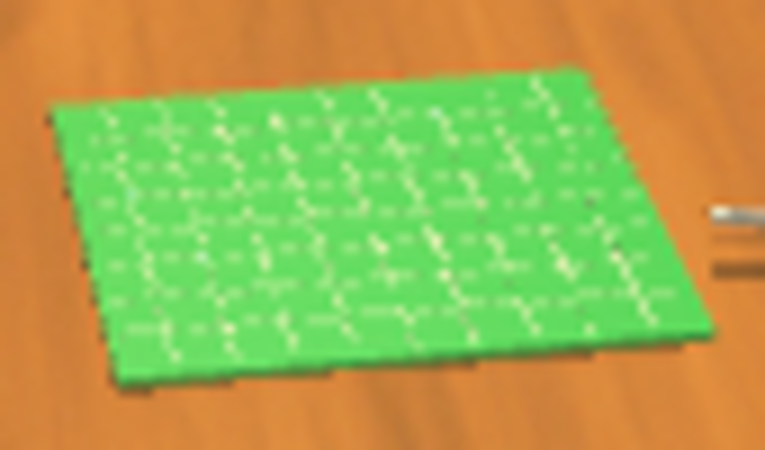

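```bash
python3 - <<'E'
from h import *
import pickle
a,b=pickle.load(open('s0.pkl','rb'));A=cam(a);B=cam(b)
pa=lambda p,o,k:(np.array(p)+.5)/k-.5+np.array(o)
MA=[pa(p,(180,200),6.5) for p in [(372,38),(707,226),(393,560),(47,335)]]
MB=[pa(p,(255,180),9) for p in [(50,105),(588,70),(714,333),(118,382)]]
for i,j in [(0,3),(1,0),(2,1),(3,2)]: print(tri([A,B],[MA[i],MB[j]]).round(4), onz(A,MA[i],.003).round(4),onz(B,MB[j],.003).round(4))
E
```

```text
[ 0.4625 -0.0826  0.0029] [ 0.4626 -0.0825  0.003 ] [ 0.4624 -0.0827  0.003 ]
[0.4527 0.088  0.0033] [0.4528 0.0878 0.003 ] [0.4525 0.0887 0.003 ]
[0.6527 0.0987 0.0034] [0.6509 0.0989 0.003 ] [0.6542 0.0981 0.003 ]
[ 0.6609 -0.071   0.0034] [ 0.6605 -0.0711  0.003 ] [ 0.6613 -0.0707  0.003 ]
```

>>> carry_out --series '[[[0, 119, -391, 64.4, 0, 0], [0, 119, -391, 64.4, 0, 0], [0, 119, -391, 64.4, 0, 0], [0, 119, -391, 64.4, 0, 0], [0, 119, -391, 64.4, 0, 0], [0, 119, -391, 64.4, 0, 0], [0, 119, -391, 64.4, 0, 0], [20, 119, -391, 64.4, 0, 0], [20, 119, -391, 64.4, 0, 0], [20, 119, -391, 64.4, 0, 0]]]' --hand -1

```text
clock: 1.5
tool_pos: [0.5843, 0.3475, 0.2071]
orientation: [-99.2, 90.0, -7.7]
force: [-0.2, -0.5, -0.4]
opening: 0.088
```

The mat corners triangulate to z ≈ 3 mm, giving centre (0.557, 0.008) and yaw ≈ 3.3°. Now the wrist view over the rack.

```bash
python3 - <<'E'
from h import *
import pickle
s=snapshot("wrist");pickle.dump(s,open('w1.pkl','wb'))
zoom(s,'w1',0,0,512,384,1.55)
c=cam(s);t,T,o=tool();print(t,T.round(3),c['e'],c['R'].round(3))
E
```

```text
[0.5843565  0.34782358 0.20740179] [[ 0.001 -1.    -0.026]
 [ 0.    -0.026  1.   ]
 [-1.    -0.001  0.   ]] [0.58666212 0.27343086 0.36509856] [[-1.    -0.026 -0.008]
 [-0.027  0.961  0.275]
 [ 0.001  0.275 -0.961]]
```

View pics/w1.png

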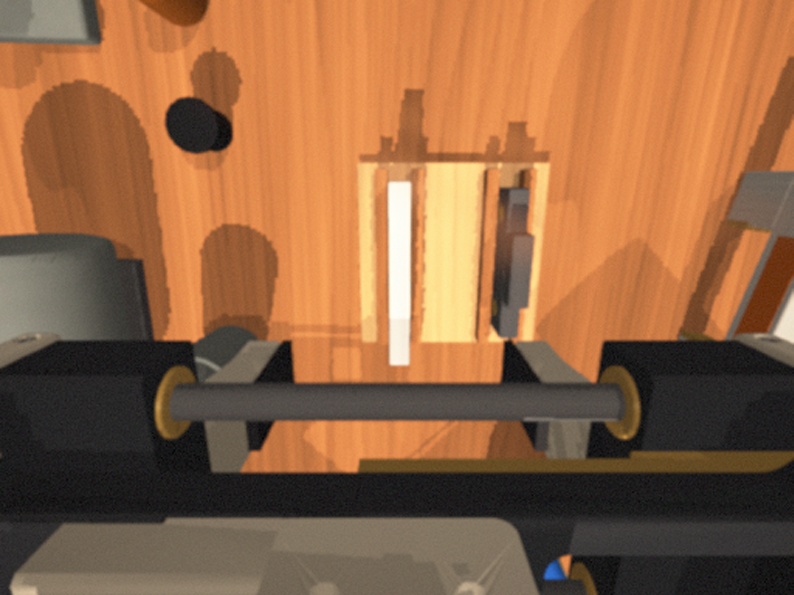

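```bash
python3 - <<'E'
from h import *
import pickle
s=pickle.load(open('w1.pkl','rb'));c=cam(s)
a,b=pickle.load(open('s0.pkl','rb'));A=cam(a);B=cam(b)
for p in [(388,182),(411,182),(388,318),(411,318)]: print(onz(c,(np.array(p)+.5)/1.55-.5,.07).round(4))
for p in [(363,160),(548,160),(362,340),(537,340)]: print('rack',onz(c,(np.array(p)+.5)/1.55-.5,.008).round(4))
for p in [(325,147),(318,140),(318,126),(333,126),(345,143),(350,155)]: print('cup',p,onz(B,p,0).round(3),onz(B,p,.08).round(3))
E
```

```text
[0.5926 0.2767 0.07  ]
[0.5767 0.2763 0.07  ]
[0.5906 0.3766 0.07  ]
[0.5731 0.3761 0.07  ]
rack [0.615  0.2604 0.008 ]
rack [0.4617 0.2563 0.008 ]
rack [0.6153 0.4206 0.008 ]
rack [0.4515 0.4163 0.008 ]
cup (325, 147) [0.741 0.415 0.   ] [0.698 0.248 0.08 ]
cup (318, 140) [0.727 0.486 0.   ] [0.685 0.31  0.08 ]
cup (318, 126) [0.758 0.64  0.   ] [0.712 0.445 0.08 ]
cup (333, 126) [ 0.827  0.635 -0.   ] [0.773 0.441 0.08 ]
cup (345, 143) [0.833 0.447 0.   ] [0.778 0.276 0.08 ]
cup (350, 155) [0.823 0.335 0.   ] [0.769 0.177 0.08 ]
```

Wrist view: the gauge top edge runs through pixels (388–411, 182–318), centre x ≈ 0.583, y ≈ 0.347, agreeing with the fixed cameras. Descending.

>>> carry_out --series '[[[40, 1, -1, 0, 0, 0], [85, 1, -1, 0, 0, 0], [125, 1, -1, 0, 0, 0], [150, 1, -1, 0, 0, 0], [163, 1, -1, 0, 0, 0], [170, 1, -1, 0, 0, 0], [170, 1, -1, 0, 0, 0]]]'

```text
clock: 2.42
tool_pos: [0.5836, 0.3466, 0.0372]
orientation: [-53.7, 90.0, 37.8]
force: [-0.8, 0.4, 0.5]
opening: 0.0879
```

>>> carry_out --series '[[[0, 0, 0, 0, 0, 0], [0, 0, 0, 0, 0, 0], [0, 0, 0, 0, 0, 0], [0, 0, 0, 0, 0, 0], [0, 0, 0, 0, 0, 0], [0, 0, 0, 0, 0, 0], [0, 0, 0, 0, 0, 0], [0, 0, 0, 0, 0, 0]]]' --hand 1

```text
clock: 3.42
tool_pos: [0.5834, 0.3461, 0.0365]
orientation: [118.3, 90.0, -150.3]
force: [0.1, -0.8, 0.2]
opening: 0.0159
```

Gripped (opening 15.9 mm). Lifting straight up.

>>> carry_out --series '[[[-10, 0, 0, 0, 0, 0], [-30, 0, 0, 0, 0, 0], [-60, 0, 0, 0, 0, 0], [-95, 0, 0, 0, 0, 0], [-125, 0, 0, 0, 0, 0], [-145, 0, 0, 0, 0, 0], [-155, 0, 0, 0, 0, 0], [-155, 0, 0, 0, 0, 0]]]'

```text
clock: 4.42
tool_pos: [0.5834, 0.3462, 0.192]
orientation: [-35.3, 90.0, 56.1]
force: [-0.0, -0.3, -2.9]
opening: 0.0159
```

```bash
python3 - <<'E'
from h import *
b=snapshot("side"); zoom(b,'side2',130,60,240,190,3.3)
t,T,o=tool(); print(t,o['joint_pos'].round(1),o['force'],T.round(3))
print(R.from_matrix(T).as_matrix()[:,1])
go((.595,.008,.19),Rt(181.5))
E
```

```text
[0.58301336 0.34596437 0.19102599] [ 47.1  22.1  -1.7  -0.  -66.2 -45.7] [-0.08370293 -0.27458443 -3.30506902] [[-0.001 -1.    -0.025]
 [-0.    -0.025  1.   ]
 [-1.     0.001 -0.   ]]
[-9.99691446e-01 -2.48284945e-02  7.47064695e-04]
shift [   1.1   -3.6 -338.2] turn [-0.1 -0.  -0. ] rows>= 5.4
```

View pics/side2.png

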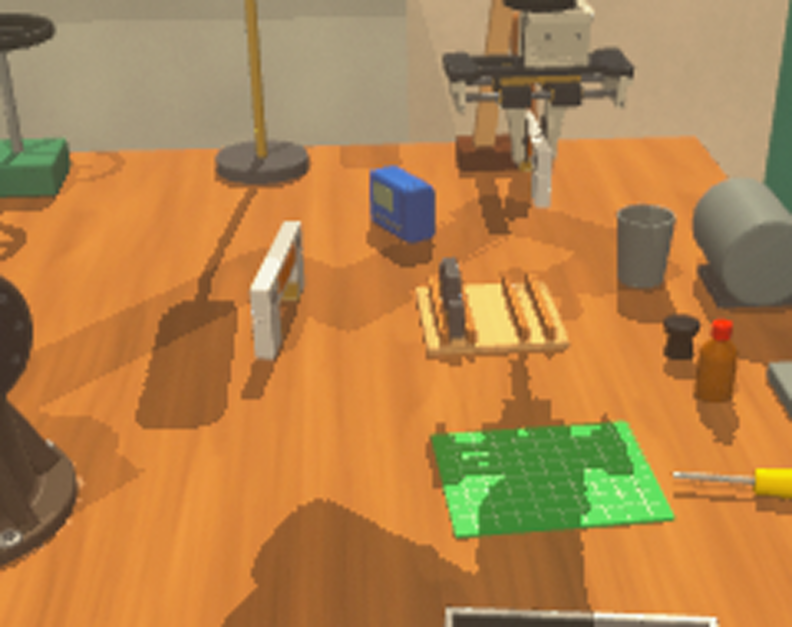

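The gauge is out of the rack and held at (540,170) of the zoomed view; the dark plate is still in its slot. Moving over the mat.

>>> carry_out --series '[[[0, 0, -15, 0, 0, 0], [0, -1, -50, 0, 0, 0], [0, -2, -100, 0, 0, 0], [0, -3, -155, 0, 0, 0], [0, -3, -210, 0, 0, 0], [0, -4, -262, 0, 0, 0], [0, -4, -305, 0, 0, 0], [0, -4, -330, 0, 0, 0], [0, -4, -338, 0, 0, 0], [0, -4, -338, 0, 0, 0]]]'

```text
clock: 5.72
tool_pos: [0.5955, 0.0078, 0.1911]
orientation: [99.6, 90.0, -169.0]
force: [0.2, 0.5, -2.9]
opening: 0.0157
```

>>> carry_out --series '[[[0, 0, 0, 0, 0, -4], [0, 0, 0, 0, 0, -10], [0, 0, 0, 0, 0, -17], [0, 0, 0, 0, 0, -24], [0, 0, 0, 0, 0, -31], [0, 0, 0, 0, 0, -37], [0, 0, 0, 0, 0, -41], [0, 0, 0, 0, 0, -42], [0, 0, 0, 0, 0, -42], [0, 0, 0, 0, 0, -42]]]'

```text
clock: 6.98
tool_pos: [0.6038, 0.0047, 0.242]
orientation: [-89.2, 52.9, 2.4]
force: [-0.5, -0.2, -4.0]
opening: 0.0157
```

```bash
python3 - <<'E'
from h import *
b=snapshot("side"); zoom(b,'side3',200,60,200,150,4)
t,T,o=tool(); print(t,o['joint_pos'].round(1),o['force'],T.round(3))
print('tip low corner',t+.0285*T[:,0]+.008*T[:,1]*np.sign(-T[2,1]))
M=R.from_euler('y',-42,degrees=True).as_matrix()@Rt(181.5)
go((.592,.008,.06),M)
E
```

```text
[0.60380231 0.00510285 0.24170494] [  2.7  -5.4 -58.3  83.4  -0.2 -84.4] [-0.22787642 -0.06609621 -2.57548639] [[ 0.603 -0.797 -0.031]
 [ 0.025 -0.019  0.999]
 [-0.797 -0.603  0.009]]
tip low corner [0.61460653 0.00566923 0.21415139]
shift [137.9 119.    1.7] turn [-0.5  1.6 -4.9] rows>= 2.9
```

View pics/side3.png

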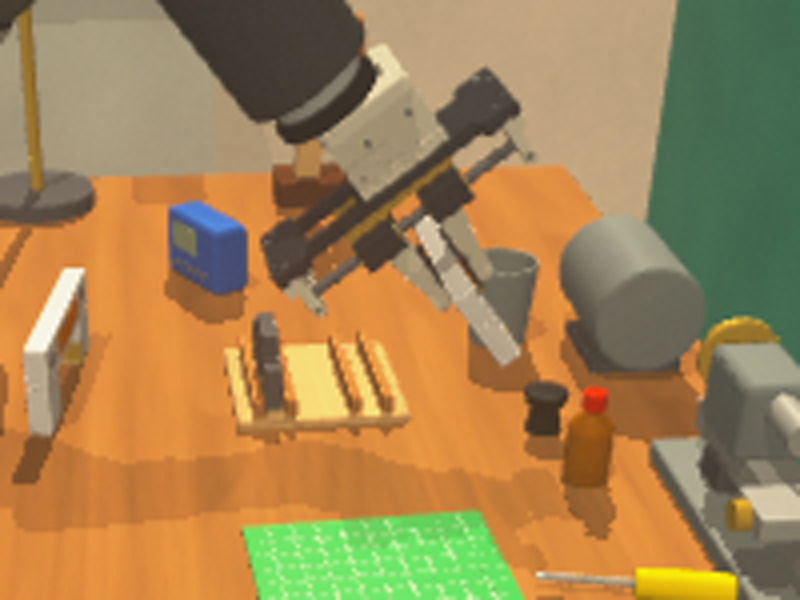

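Side view: the tilt stopped at about 37° because j3 and j5 hit their limits, so leaning toward the robot isn't feasible. I'll undo it and tilt the other way, leaning the bar away from the robot.

```bash
python3 - <<'E'
from h import *
go((.595,.008,.2),Rt(181.5))
E
```

```text
shift [28.  32.1  2.8] turn [ 0.1  0.6 37.1] rows>= 3.5
```

>>> carry_out --series '[[[0, 0, 0, 0, 0, 12], [0, 0, 0, 0, 0, 22], [0, 0, 0, 0, 0, 32], [0, 0, 0, 0, 0, 42], [0, 0, 0, 0, 0, 42], [0, 0, 0, 0, 0, 42]]]'

```text
clock: 7.78
tool_pos: [0.6035, 0.0109, 0.2425]
orientation: [-94.4, 88.6, -2.8]
force: [1.1, -1.0, -2.4]
opening: 0.0155
```

```bash
python3 - <<'E'
from h import *
t,T,o=tool(); print(t,o['joint_pos'].round(1),o['force'],T.round(3))
go((.555,.008,.19),Rt(181.5))
E
```

```text
[0.60349936 0.01087686 0.24245091] [ 19.9  12.4  -8.8   0.6 -67.5 -18.5] [ 1.11315545 -1.04260722 -2.4445172 ] [[ 0.025 -0.999 -0.029]
 [-0.001 -0.029  1.   ]
 [-1.    -0.025 -0.002]]
shift [51.2 49.9 -1.4] turn [ 0.2 -0.1  1.4] rows>= 1.1
```

```bash
python3 - <<'E'
from h import *
M=R.from_euler('y',42,degrees=True).as_matrix()@Rt(181.5)
go((.525,.008,.16),M)
E
```

```text
shift [80.5 80.6 -0.4] turn [ 0.1 -1.3 43.4] rows>= 4.1
```

>>> carry_out --series '[[[10, 10, 0, 0, 0, 3], [25, 30, 0, 0, 0, 10], [45, 50, -1, 0, 0, 18], [65, 68, -1, 0, 0, 26], [78, 76, -1, 0, 0, 34], [82, 79, -1, 0, 0, 40], [82, 79, -1, 0, 0, 43.3], [82, 79, -1, 0, 0, 43.3], [82, 79, -1, 0, 0, 43.3], [82, 79, -1, 0, 0, 43.3]]]'

```text
clock: 9.02
tool_pos: [0.5279, 0.0022, 0.1587]
orientation: [90.7, 48.6, -178.2]
force: [-0.3, 0.0, -2.5]
opening: 0.0159
```

```bash
python3 - <<'E'
from h import *
b=snapshot("side"); zoom(b,'side4',200,60,200,150,4)
t,T,o=tool(); print(t,o['joint_pos'].round(1),o['force'],T.round(3))
print('tip low corner',t+.0285*T[:,0]+.008*T[:,1]*np.sign(-T[2,1]))
M=R.from_euler('y',42,degrees=True).as_matrix()@Rt(181.5)
go((.525,.008,.045),M)
E
```

```text
[0.52782184 0.00200721 0.15888882] [  14.8   36.4    8.8   -8.8 -102.9  -12.6] [-0.8661262  -0.11673937 -2.8283021 ] [[-0.661 -0.75  -0.022]
 [-0.02  -0.011  1.   ]
 [-0.75   0.661 -0.008]]
tip low corner [0.51498484 0.00151234 0.13222017]
shift [ 87.2 -73.3   7. ] turn [-0.9 -1.2  0.6] rows>= 1.8
```

View pics/side4.png

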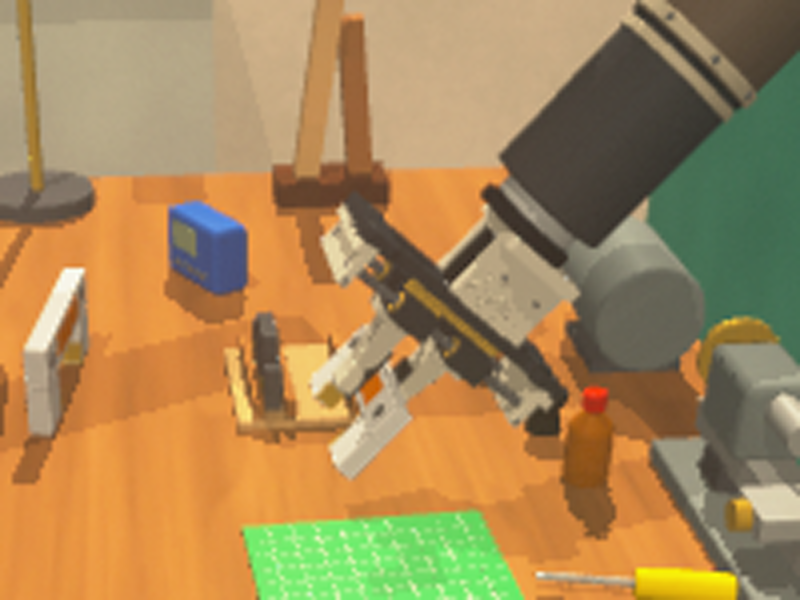

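```bash
python3 - <<'E'
from h import *
import pickle
a,b=pickle.load(open('s0.pkl','rb'));A=cam(a);B=cam(b)
print(tri([A,B],[(199,264),(334,205)]), onz(A,(199,264),.005))
t,T,o=tool();M=R.from_euler('y',42,degrees=True).as_matrix()@Rt(181.5)
p=np.array([.525,.008,.0295]);print('body corner',p-.066*M[:,0]-.097*M[:,1])
E
```

```text
[ 0.67271315 -0.01675605  0.00827697] [ 0.6697697 -0.0183162  0.005    ]
body corner [0.64122297 0.01053916 0.01366413]
```

>>> carry_out --series '[[[15, -13, 2, -1, -1, 0.5], [35, -30, 4, -1, -1, 0.5], [55, -46, 6, -1, -1, 0.5], [75, -62, 7, -1, -1, 0.5], [85, -71, 7, -1, -1, 0.5], [87, -73, 7, -1, -1, 0.5], [87, -73, 7, -1, -1, 0.5]]]'

```text
clock: 9.95
tool_pos: [0.5251, 0.0073, 0.0448]
orientation: [88.7, 48.0, -179.7]
force: [-0.9, -0.9, -2.8]
opening: 0.0162
```

```bash
python3 - <<'E'
from h import *
b=snapshot("side"); zoom(b,'side5',230,120,160,120,5)
t,T,o=tool(); print(t,o['joint_pos'].round(1),o['force'],T.round(3))
print('tip low corner',t+.0285*T[:,0]+.008*T[:,1]*np.sign(-T[2,1]))
M=R.from_euler('y',42,degrees=True).as_matrix()@Rt(181.5)
go((.525,.008,.0300),M)
E
```

```text
[0.52521935 0.00734007 0.0451621 ] [ 14.7  43.    4.8  -9.6 -92.7  -9.9] [ 0.02157939  0.85119751 -2.78712844] [[-0.669 -0.743 -0.023]
 [-0.003 -0.027  1.   ]
 [-0.744  0.668  0.016]]
tip low corner [0.51211333 0.00746357 0.0186203 ]
shift [ 11.4 -10.    0.4] turn [ 0.1 -0.2  0. ] rows>= 0.2
```

View pics/side5.png

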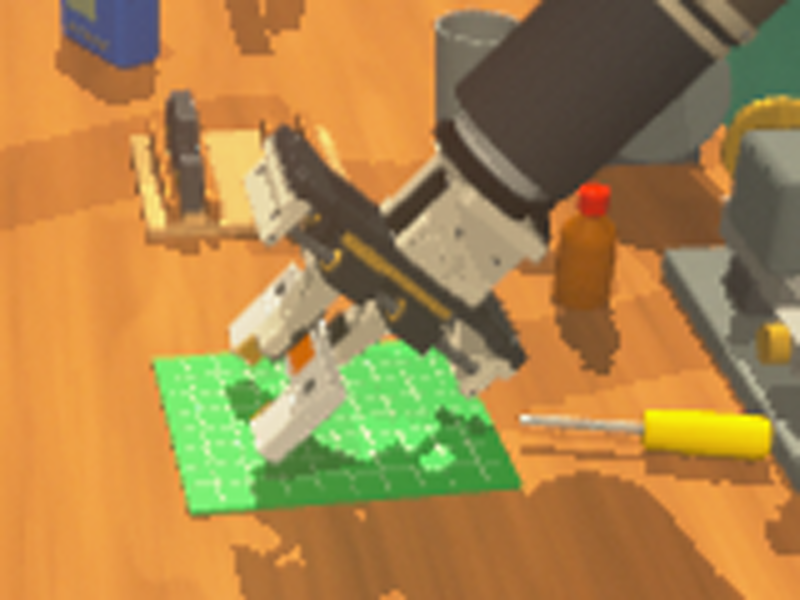

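Side view: the gauge is held at about 42° with its jaw tips about 16 mm above the mat, and the gripper body is clear of the screwdriver. Lowering slowly to contact.

>>> carry_out --series '[[[4, -4, 0, 0, 0, 0], [8, -7, 0, 0, 0, 0], [10.5, -9.5, 0, 0, 0, 0], [11, -10, 0, 0, 0, 0], [11, -10, 0, 0, 0, 0], [11, -10, 0, 0, 0, 0]]]'

```text
clock: 10.75
tool_pos: [0.5247, 0.0076, 0.0299]
orientation: [88.7, 48.0, -179.7]
force: [-0.1, 0.7, 0.5]
opening: 0.0156
```

Contact: the force reading lost the gauge weight. Opening slightly so the gauge leans on the lower finger.

>>> carry_out --series '[[[0, 0, 0, 0, 0, 0], [0, 0, 0, 0, 0, 0], [0, 0, 0, 0, 0, 0], [0, 0, 0, 0, 0, 0]]]' --hand 0.4

```text
clock: 11.25
tool_pos: [0.5248, 0.0075, 0.0296]
orientation: [88.7, 48.0, -179.7]
force: [0.7, -0.8, -0.7]
opening: 0.0265
```

```bash
python3 - <<'E'
from h import *
b=snapshot("side"); zoom(b,'side6',230,140,120,90,6.6)
t,T,o=tool(); print(t,o['joint_pos'].round(1),o['force'],o['opening'])
go(t+[.03,0,-.002],T)
E
```

```text
[0.52479948 0.00753958 0.02962762] [ 14.7  44.1   4.4  -9.6 -91.4  -9.7] [ 0.5428005  -0.20669822 -1.33366063] 0.02616770677913766
shift [-18.6 -23.6  -0.7] turn [0. 0. 0.] rows>= 0.5
```

View pics/side6.png

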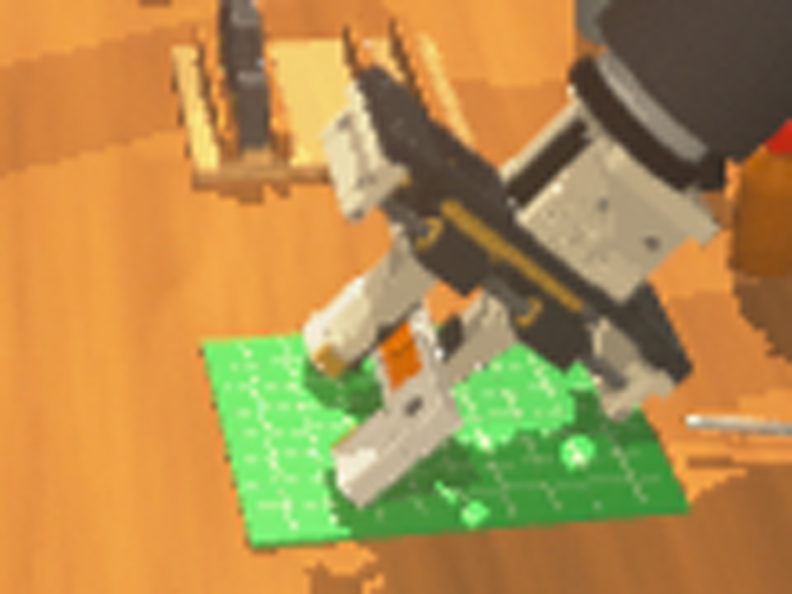

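Side view: the gauge leans at about 48° on the lower finger, tips on the mat at (350,495). I'll stand the tool up while backing it off in +x, so the bar's edge slides down the finger face.

```bash
python3 - <<'E'
from h import *
t,T,o=tool()
def pose(P,th,w):
    M=R.from_euler('y',th,degrees=True).as_matrix()@Rt(181.5)
    return np.array([P[0],t[1],P[1]])+w/2*M[:,1],M
P0=t-o['opening']/2*T[:,1];print('P0',P0)
for f in (.2,.4,.6,.8,1):
    p,M=pose((P0[0]+(.570-P0[0])*f, P0[2]+(.017-P0[2])*f),42-17*f,o['opening']+(.036-o['opening'])*min(1,2*f))
    print(p.round(4),end=' ');go(p,M,(t,T,o))
E
```

```text
P0 [0.53451495 0.00789402 0.02087142]
[0.5299 0.0071 0.0295] shift [-3.3 -3.8 -0.5] turn [ 0.1 -0.1 -3.4] rows>= 0.3
[0.5348 0.0071 0.0291] shift [-6.3 -7.8 -0.7] turn [ 0.1 -0.  -6.8] rows>= 0.6
[0.5405 0.0071 0.028 ] shift [ -9.3 -12.7  -0.8] turn [  0.1   0.1 -10.2] rows>= 1.0
[0.5471 0.0071 0.0263] shift [-12.5 -18.7  -1. ] turn [  0.1   0.2 -13.6] rows>= 1.3
[0.5537 0.0071 0.0246] shift [-15.6 -24.8  -1.2] turn [  0.1   0.3 -17. ] rows>= 1.6
```

>>> carry_out --series '[[[-1.6, -1.9, -0.2, 0, 0, -1.7], [-3.3, -3.8, -0.4, 0, 0, -3.4], [-4.8, -5.8, -0.5, 0, 0, -5.1], [-6.3, -7.8, -0.6, 0, 0, -6.8], [-7.8, -10.2, -0.7, 0, 0, -8.5], [-9.3, -12.7, -0.8, 0, 0, -10.2], [-10.9, -15.7, -0.9, 0, 0, -11.9], [-12.5, -18.7, -1, 0, 0, -13.6], [-14, -21.7, -1.1, 0, 0, -15.3], [-15.6, -24.8, -1.2, 0, 0, -17]]]' --hand 0.18

```text
clock: 12.55
tool_pos: [0.5539, 0.0071, 0.0246]
orientation: [87.9, 65.1, 179.4]
force: [0.4, 0.3, -1.0]
opening: 0.0362
```

```bash
python3 - <<'E'
from h import *
b=snapshot("side"); zoom(b,'side7',230,140,120,90,6.6)
t,T,o=tool(); print(t,o['joint_pos'].round(1),o['force'],o['opening'])
def pose(P,th,w):
    M=R.from_euler('y',th,degrees=True).as_matrix()@Rt(181.5)
    return np.array([P[0],t[1],P[1]])+w/2*M[:,1],M
P0=t-o['opening']/2*T[:,1];print('P0',P0)
for f in (.2,.4,.6,.8,1):
    p,M=pose((P0[0]+(.580-P0[0])*f, P0[2]+(.012-P0[2])*f),25-13*f,o['opening']+(.050-o['opening'])*min(1,2*f))
    print(p.round(4),end=' ');go(p,M,(t,T,o))
E
```

```text
[0.5540791  0.00720422 0.02487625] [ 15.9  35.6  -5.   -7.2 -73.4 -10.9] [ 0.40285003  0.70105823 -2.395604  ] 0.03628555012402263
P0 [0.57054243 0.00769535 0.01726851]
[0.5531 0.0067 0.0242] shift [ 1.   0.6 -0.5] turn [ 0.   0.3 -2.4] rows>= 0.2
[0.5521 0.0066 0.0232] shift [ 2.4  1.1 -0.6] turn [ 0.   0.4 -5. ] rows>= 0.5
[0.5523 0.0065 0.0215] shift [ 3.8  0.2 -0.7] turn [ 0.   0.5 -7.6] rows>= 0.7
[0.5539 0.0065 0.0194] shift [ 5.1 -2.2 -0.7] turn [  0.    0.5 -10.2] rows>= 1.0
[0.5556 0.0065 0.0172] shift [ 6.3 -4.5 -0.8] turn [  0.    0.6 -12.8] rows>= 1.2
```

View pics/side7.png

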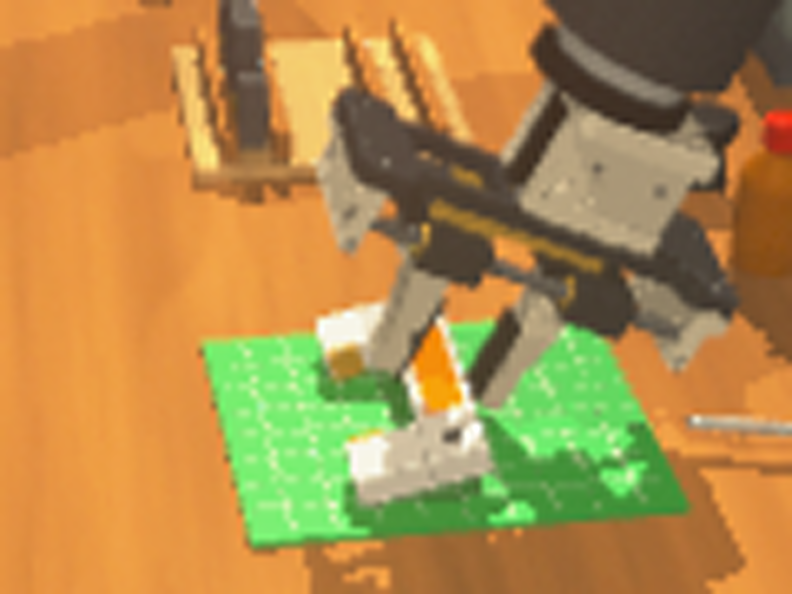

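The gauge is now about 15° from flat, its bar edge resting on the fingertip at (480,400). Continuing.

>>> carry_out --series '[[[0.5, 0.2, -0.3, 0, 0, -1.2], [1, 0.4, -0.5, 0, 0, -2.4], [1.8, 0.3, -0.5, 0, 0, -3.7], [2.4, -0.4, -0.6, 0, 0, -5], [3.1, -1, -0.6, 0, 0, -6.3], [3.8, -2, -0.7, 0, 0, -7.6], [4.5, -3, -0.7, 0, 0, -9], [5.2, -5, -0.8, 0, 0, -10.4], [6, -8, -0.8, 0, 0, -12.8], [6, -11, -0.8, 0, 0, -12.8]]]' --hand -0.15

```text
clock: 13.85
tool_pos: [0.5607, 0.0066, 0.0148]
orientation: [85.8, 77.8, 177.2]
force: [0.1, 0.1, -0.2]
opening: 0.0503
```

```bash
python3 - <<'E'
from h import *
b=snapshot("side"); zoom(b,'side8',230,140,120,90,6.6)
t,T,o=tool(); print(t,o['joint_pos'].round(1),o['force'],o['opening'])
E
```

```text
[0.5612978  0.00668334 0.01462637] [ 17.6  29.4 -15.4  -5.1 -56.8 -13. ] [1.05794374 0.16127638 0.7345048 ] 0.05014581050642631
```

View pics/side8.png

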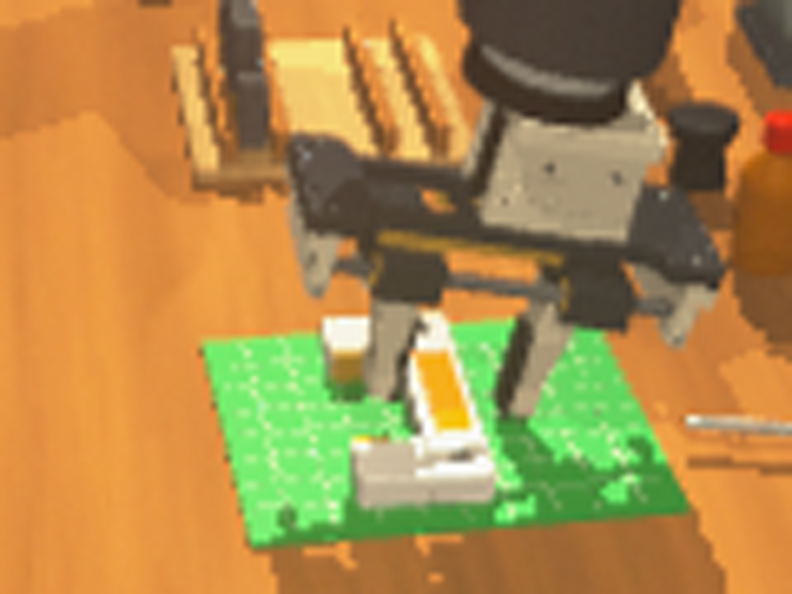

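The gauge lies flat on the mat and is free. Lifting clear, then measuring it with the wrist camera and the fixed ones.

```bash
python3 - <<'E'
from h import *
t,T,o=tool()
go(t+[0.0,0,.06],T)
go((.560,.06,.21),Rt(181.5))
E
```

```text
shift [-58.6  12.7   0.9] turn [0. 0. 0.] rows>= 1.0
shift [-190.1   41.2   56.4] turn [ -0.1   0.9 -12.2] rows>= 3.2
```

>>> carry_out --series '[[[-10, 2, 0, 0, 0, 0], [-30, 6, 0, 0, 0, 0], [-59, 13, 1, 0, 0, 0], [-100, 22, 20, 0, 0, -4], [-145, 32, 40, 0, 1, -8], [-180, 39, 53, 0, 1, -12], [-190, 41, 56, 0, 1, -12.2], [-190, 41, 56, 0, 1, -12.2], [-190, 41, 56, 0, 1, -12.2]]]' --hand -0.15

```text
clock: 15.02
tool_pos: [0.5597, 0.0592, 0.2084]
orientation: [128.8, 89.8, -139.9]
force: [0.8, 0.1, 0.1]
opening: 0.0502
```

```bash
python3 - <<'E'
from h import *
import pickle
s=snapshot("wrist");a=snapshot("scene");b=snapshot("side");pickle.dump((s,a,b),open('s2.pkl','wb'))
zoom(s,'w2',0,0,512,384,1.55)
zoom(a,'sc2',180,190,115,100,6)
zoom(b,'sd2',250,170,100,70,7.5)
t,T,o=tool(); print(t,T.round(3),o['joint_pos'].round(1))
E
```

```text
[0.55978168 0.05904524 0.20826758] [[-0.003 -1.    -0.024]
 [-0.003 -0.024  1.   ]
 [-1.     0.003 -0.003]] [ 26.   10.9 -15.1   0.1 -64.2 -24.7]
```

View pics/w2.png

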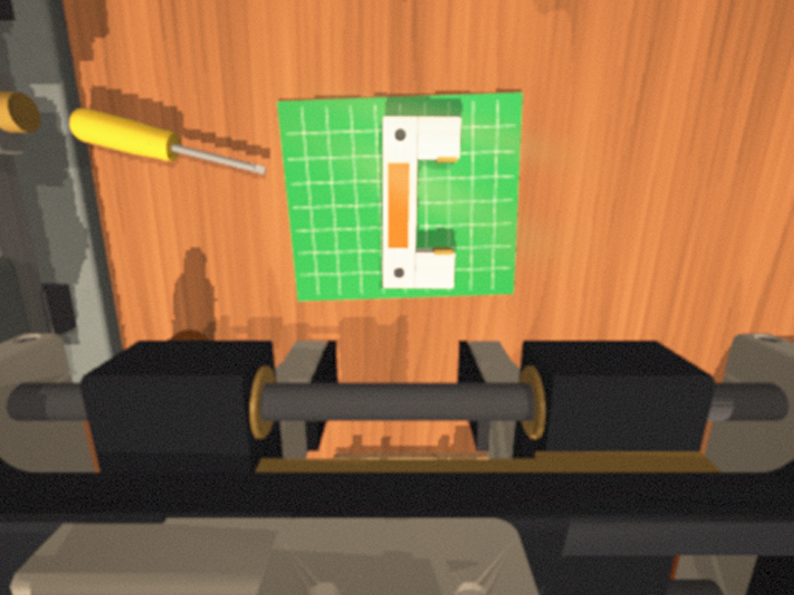

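View pics/sc2.png

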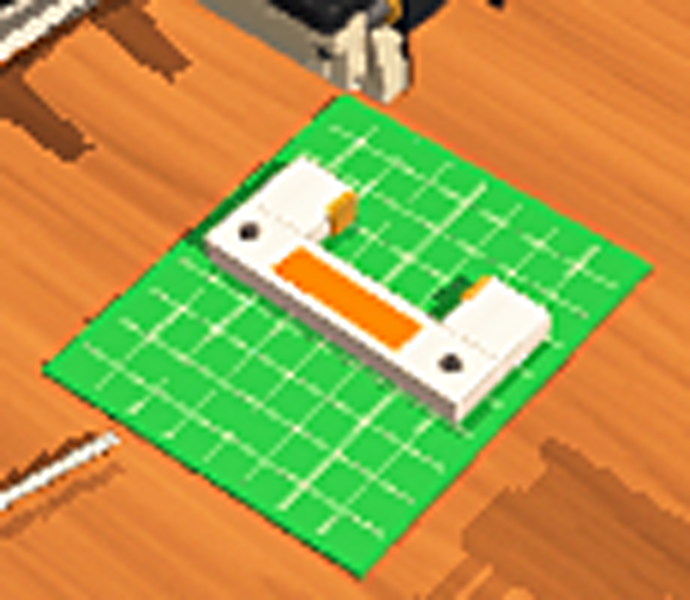

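View pics/sd2.png

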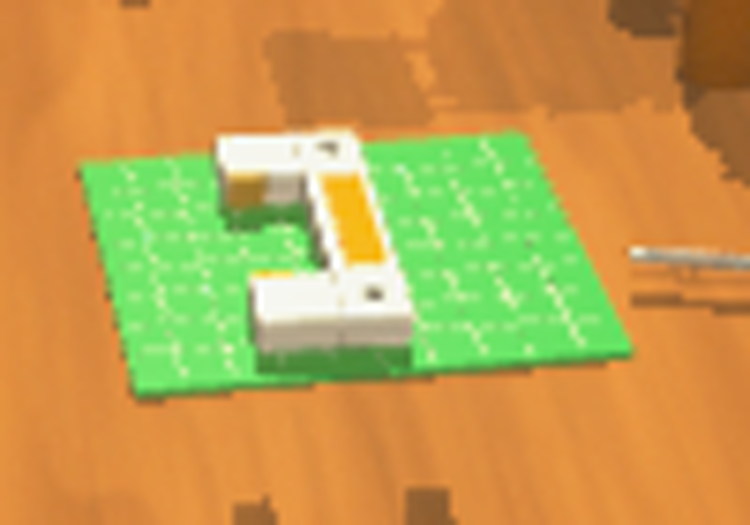

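The wrist view shows the gauge flat on the mat: bar along x-pixels 383–416, y-pixels 116–288, jaws to the right (toward the robot). The panel centre is at about (398,205).

```bash
python3 - <<'E'
from h import *
import pickle
s,a,b=pickle.load(open('s2.pkl','rb'));W,A,B=cam(s),cam(a),cam(b)
pa=lambda p,o,k:(np.array(p)+.5)/k-.5+np.array(o)
w=[pa(p,(0,0),1.55) for p in [(383,116),(460,116),(383,288),(454,288)]]
ac=[pa(p,(180,190),6) for p in [(207,238),(305,157),(458,405),(550,318)]]
bc=[pa(p,(250,170),7.5) for p in [(411,315),(255,318),(357,130),(218,138)]]
bc=[pa(p,(250,170),7.5) for p in [(411,315),(255,318),(357,130),(218,138)]]
for i in range(4):
    print(onz(W,w[i],.019).round(4),onz(A,ac[i],.019).round(4),onz(B,bc[i],.019).round(4),tri([W,A,B],[w[i],ac[i],bc[i]]).round(4))
for p in [(400,134),(399,272),(398.5,163),(398,248)]: print('h',onz(W,pa(p,(0,0),1.55),.019).round(4))
E
```

```text
[ 0.5731 -0.0614  0.019 ] [ 0.5737 -0.0592  0.019 ] [ 0.5733 -0.0609  0.019 ] [ 0.5732 -0.0606  0.0184]
[ 0.5127 -0.0629  0.019 ] [ 0.5123 -0.0593  0.019 ] [ 0.5116 -0.0583  0.019 ] [ 0.5121 -0.0608  0.0196]
[0.5709 0.0782 0.019 ] [0.572  0.0803 0.019 ] [0.5738 0.0806 0.019 ] [0.5721 0.0793 0.0191]
[0.5086 0.0767 0.019 ] [0.5128 0.0798 0.019 ] [0.5124 0.0785 0.019 ] [0.5109 0.0781 0.0182]
h [ 0.5594 -0.0485  0.019 ]
h [0.5573 0.0635 0.019 ]
h [ 0.56   -0.0266  0.019 ]
h [0.5587 0.0425 0.019 ]
```

All three views agree: flat with its top at z ≈ 19 mm, bar middle ≈ (0.5584, 0.009), yaw ≈ 1°. Regrasping across the bar.

```bash
python3 - <<'E'
from h import *
go((.5584,.009,.10),Rt(181.0))
go((.5584,.009,.0055),Rt(181.0))
E
```

```text
shift [108.4   2.2 -49.7] turn [ 0.3 -0.2 -0.2] rows>= 1.9
shift [202.9   1.9 -49.4] turn [ 0.3 -0.2 -0.2] rows>= 3.3
```

>>> carry_out --series '[[[20, 1, -20, 0.3, -0.2, -0.2], [60, 2, -45, 0.3, -0.2, -0.2], [100, 2, -50, 0.3, -0.2, -0.2], [130, 2, -50, 0.3, -0.2, -0.2], [160, 2, -50, 0.3, -0.2, -0.2], [180, 2, -50, 0.3, -0.2, -0.2], [192, 2, -50, 0.3, -0.2, -0.2], [200, 2, -50, 0.3, -0.2, -0.2], [201, 2, -50, 0.3, -0.2, -0.2], [201, 2, -50, 0.3, -0.2, -0.2]]]'

```text
clock: 16.42
tool_pos: [0.5596, 0.0093, 0.0094]
orientation: [-64.4, 89.7, 26.7]
force: [0.0, -0.4, 0.7]
opening: 0.05
```

```bash
python3 - <<'E'
from h import *
b=snapshot("side"); zoom(b,'sd3',250,170,100,70,7.5)
t,T,o=tool(); print(t,o['force'],T.round(3))
go((.5584,.009,.0055),Rt(181.0))
E
```

```text
[0.5596543  0.00936863 0.00952342] [ 0.5247253  -0.14769429  0.86186621] [[ 0.004 -1.    -0.019]
 [ 0.002 -0.019  1.   ]
 [-1.    -0.004  0.002]]
shift [ 4.   1.3 -0.4] turn [0.1 0.1 0.2] rows>= 0.1
```

View pics/sd3.png

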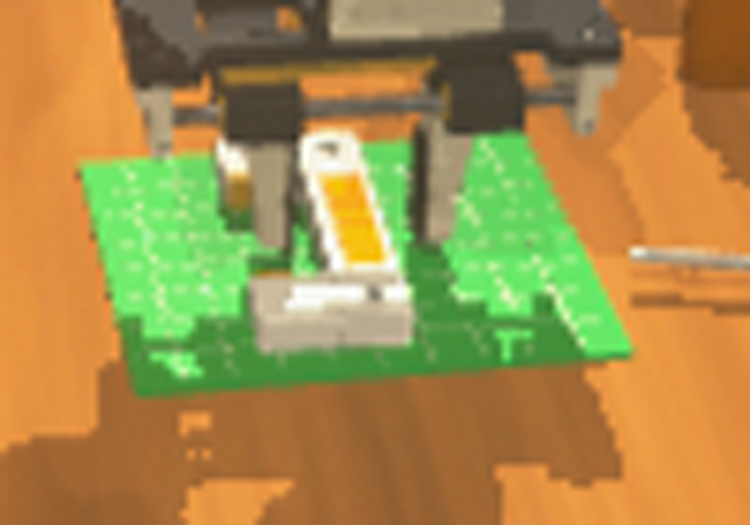

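The fingers straddle the bar, one in the jaw gap and one behind the back edge. Lowering the last 3.5 mm and closing.

>>> carry_out --series '[[[2, 1, 0, 0, 0, 0], [3.5, 1.3, 0, 0, 0, 0.2], [3.5, 1.3, 0, 0, 0, 0.2]]]'

```text
clock: 16.85
tool_pos: [0.5579, 0.0092, 0.0053]
orientation: [13.6, 89.9, 104.7]
force: [0.8, -0.6, -0.7]
opening: 0.0505
```

>>> carry_out --series '[[[0, 0, 0, 0, 0, 0], [0, 0, 0, 0, 0, 0], [0, 0, 0, 0, 0, 0], [0, 0, 0, 0, 0, 0], [0, 0, 0, 0, 0, 0], [0, 0, 0, 0, 0, 0]]]' --hand 1

```text
clock: 17.6
tool_pos: [0.558, 0.0092, 0.0053]
orientation: [6.7, 89.9, 97.8]
force: [0.4, -0.5, 0.2]
opening: 0.0279
```

>>> carry_out --series '[[[-5, 0, 0, 0, 0, 0], [-20, 0, 0, 0, 0, 0], [-45, 0, 0, 0, 0, 0], [-75, 0, 0, 0, 0, 0], [-105, 0, 0, 0, 0, 0], [-130, 0, 0, 0, 0, 0], [-145, 0, 0, 0, 0, 0], [-150, 0, 0, 0, 0, 0], [-150, 0, 0, 0, 0, 0]]]'

```text
clock: 18.73
tool_pos: [0.5576, 0.0089, 0.155]
orientation: [23.2, 89.9, 114.3]
force: [-0.8, -0.1, -3.2]
opening: 0.0276
```

```bash
python3 - <<'E'
from h import *
t,T,o=tool(); print(t,o['force'],o['opening'],o['joint_pos'].round(1))
b=snapshot("side"); zoom(b,'sd4',230,90,130,100,6)
E
```

```text
[0.55763979 0.00890747 0.15504048] [-0.77905978 -0.13617485 -3.19494023] 0.027607194115972948 [ 20.9  13.  -19.9  -0.1 -57.1 -19.8]
```

View pics/sd4.png

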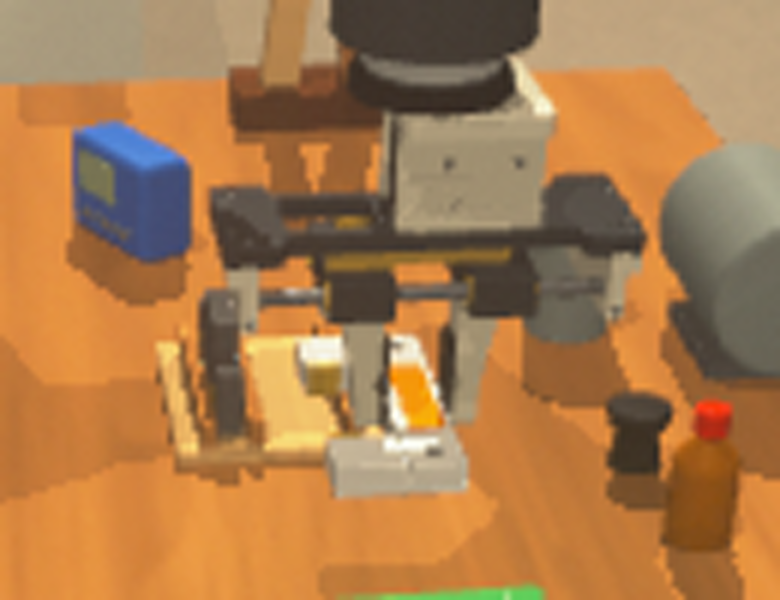

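The gauge is held level at 27.6 mm. Moving so that the wrist camera can look at the foam past the held gauge.

```bash
python3 - <<'E'
from h import *
go((.53,-.165,.35),Rt(181.0))
E
```

```text
shift [-195.7   31.  -173. ] turn [ 0.1  0.1 -0.1] rows>= 4.2
```

>>> carry_out --series '[[[-15, 2, -10, 0, 0, 0], [-50, 8, -40, 0, 0, 0], [-90, 14, -78, 0, 0, 0], [-130, 20, -115, 0, 0, 0], [-165, 26, -146, 0, 0, 0], [-188, 30, -167, 0, 0, 0], [-196, 31, -173, 0, 0, 0], [-196, 31, -173, 0, 0, 0], [-196, 31, -173, 0, 0, 0]]]'

```text
clock: 19.9
tool_pos: [0.53, -0.1644, 0.3499]
orientation: [45.3, 89.8, 136.4]
force: [0.6, 0.1, -3.2]
opening: 0.0275
```

```bash
python3 - <<'E'
from h import *
import pickle
s=snapshot("wrist");a=snapshot("scene");b=snapshot("side");pickle.dump((s,a,b),open('s3.pkl','wb'))
zoom(s,'w3',0,0,512,384,1.55)
zoom(s,'w3f',180,0,160,125,5)
t,T,o=tool(); print(t,T.round(3),o['joint_pos'].round(1),o['opening'])
E
```

```text
[ 0.53020776 -0.1643346   0.35019327] [[-0.002 -1.    -0.02 ]
 [ 0.002 -0.02   1.   ]
 [-1.     0.002  0.002]] [  2.9   6.   -2.4  -0.1 -81.6  -1.8] 0.027598206635652083
```

View pics/w3.png

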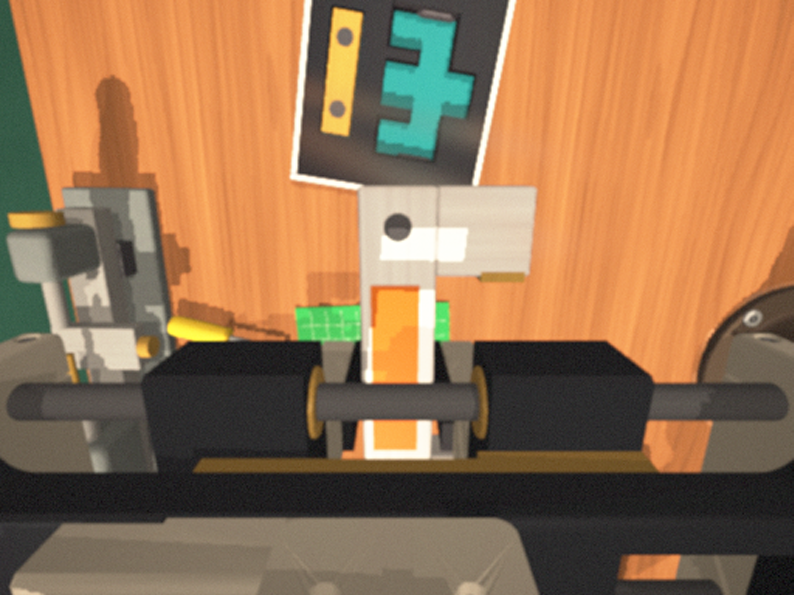

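View pics/w3f.png

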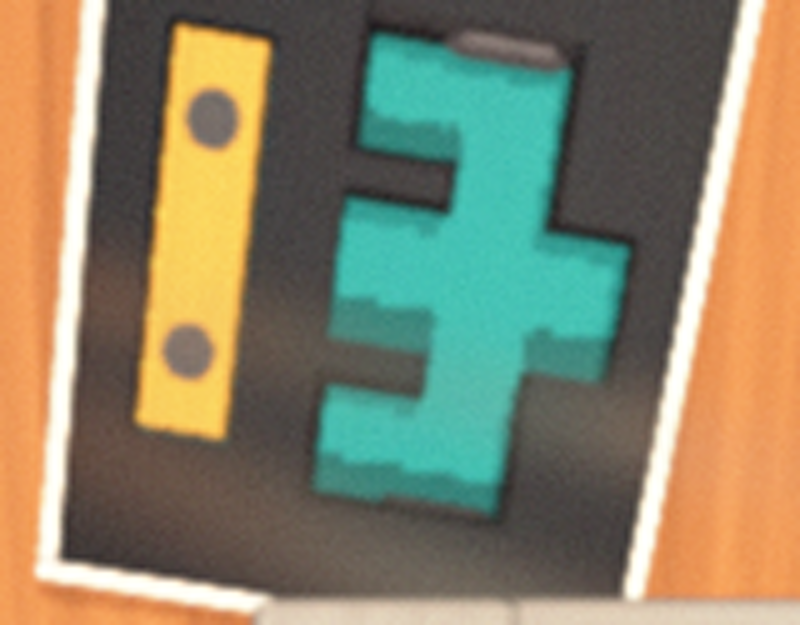

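```bash
cat > fit.py <<'E'
from h import *
import pickle
s,_,_=pickle.load(open('s3.pkl','rb'));W=cam(s)
a,b=pickle.load(open('s0.pkl','rb'));A=cam(a);B=cam(b)
pa=lambda p,o,k:(np.array(p)+.5)/k-.5+np.array(o)
L=[(33,-72,6),(-33,-72,6),(-33,-23,6),(-63,-23,6),(33,72,19),(-33,72,19),(-63,23,19),(-33,23,19)]
px=[(374,34),(576,66),(553,230),(632,244),(313,491),(497,516),(603,382),(525,374)]
w=np.array([pa(p,(180,0),5) for p in px]);L=np.array(L)/1000
def P(q,L):
    c,s_=np.cos(q[2]),np.sin(q[2]);return np.stack([q[0]+c*L[:,0]-s_*L[:,1],q[1]+s_*L[:,0]+c*L[:,1],L[:,2]],1)
f=lambda q:(proj(W,P(q,L))-w).ravel()
r=least_squares(f,[.52,-.33,-.14]);print('pocket wrist',r.x[:2].round(4),np.degrees(r.x[2]).round(2));print(f(r.x).reshape(-1,2).round(2))
q=r.x
# brass bar corners
LB=np.array([(15,-60,22),(-15,-60,22),(-15,60,22),(15,60,22)])/1000
wb=np.array([pa(p,(180,0),5) for p in [(175,25),(272,40),(225,440),(137,427)]])
fb=lambda q:(proj(W,P(q,LB))-wb).ravel();r2=least_squares(fb,[.6,-.33,-.14]);print('setbar',r2.x[:2].round(4),np.degrees(r2.x[2]).round(2))
c,s_=np.cos(q[2]),np.sin(q[2]);print('setbar-.08x',r2.x[:2]-.08*np.array([c,s_]))
# scene/side overlays: outline at floor & lip
out=np.array([(33,-72),(33,-36),(1,-36),(1,-23),(33,-23),(33,23),(1,23),(1,36),(33,36),(33,72),(-33,72),(-33,23),(-63,23),(-63,-23),(-33,-23),(-33,-72)])/1000
for nm,im,C,(x,y,ww,hh,k) in [('ovA',a,A,(95,130,120,90,6.5)),('ovB',b,B,(255,240,110,90,7)),('ovW',s,W,(180,0,160,125,5))]:
    g=cv2.resize(cv2.cvtColor(im['color'],cv2.COLOR_RGB2BGR)[y:y+hh,x:x+ww],None,fx=k,fy=k,interpolation=cv2.INTER_CUBIC)
    for z,col in ((.006,(0,0,255)),(.022,(255,255,0))):
        p=proj(C,P(q,np.c_[out,np.full(len(out),z)]));p=((p-[x,y]+.5)*k-.5).round().astype(int)
        cv2.polylines(g,[p],True,col,1)
    cv2.imwrite(f'pics/{nm}.png',g)
E
python3 fit.py
```

```text
pocket wrist [ 0.5128 -0.3329] -7.73
[[ 0.47 -0.31]
 [-0.56  0.47]
 [-1.54  0.15]
 [-0.14  0.39]
 [-0.   -0.68]
 [ 0.37  0.48]
 [ 1.52  0.41]
 [-0.09 -0.93]]
setbar [ 0.5924 -0.3424] -7.56
setbar-.08x [ 0.5131452 -0.3316506]
```

View pics/ovW.png

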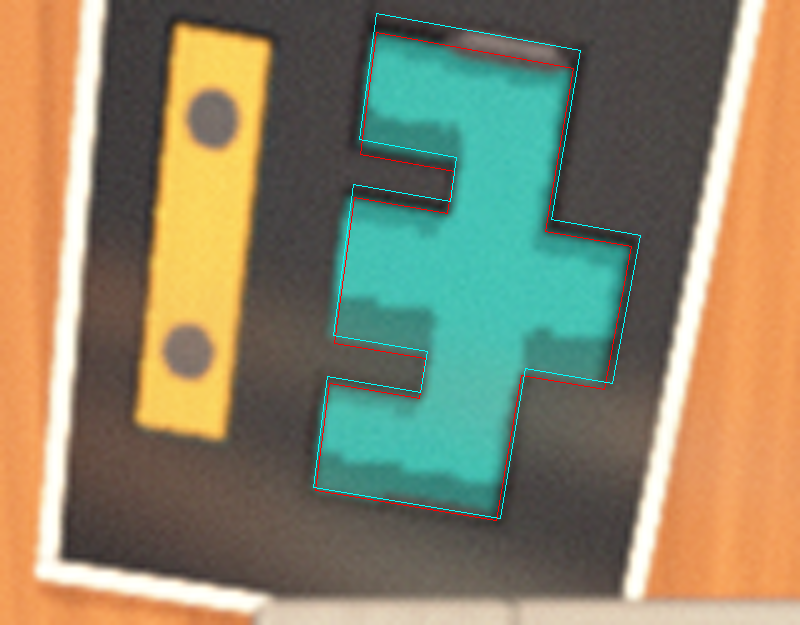

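View pics/ovA.png

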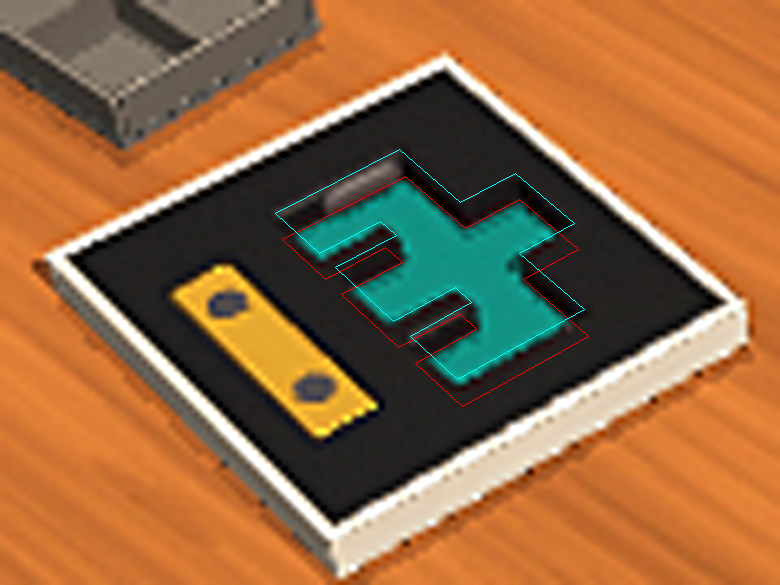

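View pics/ovB.png

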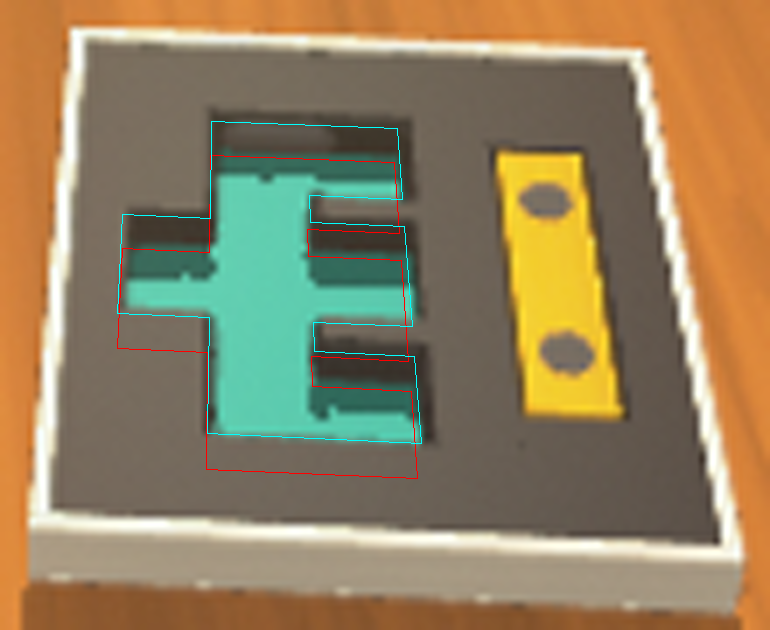

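```bash
python3 - <<'E'
from h import *
import pickle
s,_,_=pickle.load(open('s3.pkl','rb'));W=cam(s)
t,T,o=tool();zt=t[2]+.0137
for p in [(360,186),(397,186),(439,186),(535,186),(437,283),(366,455),(431,457),(373,287),(419,287),(373,450),(418,450)]:
    q=onz(W,(np.array(p)+.5)/1.55-.5,zt); print(p,(T.T@(q-t)*1000).round(1))
E
```

```text
(360, 186) [-13.9 -12.6 -71.4]
(397, 186) [-13.8  -0.  -71.4]
(439, 186) [-13.8  14.2 -71.4]
(535, 186) [-13.7  46.8 -71.4]
(437, 283) [-13.7  14.5 -37.4]
(366, 455) [-13.7 -12.7  35.7]
(431, 457) [-13.6  14.   36.7]
(373, 287) [-13.8  -8.7 -35.9]
(419, 287) [-13.8   8.  -35.9]
(373, 450) [-13.7  -9.8  33.3]
(418, 450) [-13.6   8.6  33.3]
```

```bash
python3 - <<'E'
from h import *
go((.4966,-.3303,.25),Rt(181.2-95))
E
```

```text
shift [ 100.    36.7 -165.4] turn [94.9 -0.  -0.2] rows>= 8.9
```

>>> carry_out --series '[[[5, 2, -10, 6, 0, 0], [15, 6, -30, 16, 0, 0], [30, 11, -52, 26, 0, 0], [45, 16, -75, 36, 0, 0], [60, 22, -98, 46, 0, 0], [75, 28, -122, 56, 0, 0], [88, 33, -145, 66, 0, 0], [96, 36, -160, 76, 0, 0], [100, 37, -165, 86, 0, 0], [100, 37, -165, 95, 0, 0]]]'

```text
clock: 21.3
tool_pos: [0.4961, -0.3304, 0.2496]
orientation: [139.6, 89.8, 135.4]
force: [-0.2, 0.3, -3.1]
opening: 0.0278
```

```bash
python3 - <<'E'
from h import *
print(get_obs()['joint_pos'].round(1))
go((.4966,-.3303,.10),Rt(-7.7))
E
```

```text
[-15.   12.5  -7.5  -0.1 -70.2 -79.2]
shift [149.6  -0.2   0.8] turn [93.5 -0.2  0. ] rows>= 8.7
```

j6 ends near -172.5 against a limit of -173.66, so I'll approach the last degrees slowly.

>>> carry_out --series '[[[15, 0, 0, 10, 0, 0], [40, 0, 0, 20, 0, 0], [70, 0, 0, 30, 0, 0], [100, 0, 0, 40, 0, 0], [125, 0, 0, 50, 0, 0], [140, 0, 0, 60, 0, 0], [148, 0, 0, 69, 0, 0], [150, 0, 0, 77, 0, 0], [150, 0, 0, 83, 0, 0], [150, 0, 0, 87, 0, 0]]]'

```text
clock: 22.55
tool_pos: [0.4965, -0.3297, 0.1002]
orientation: [-141.3, 89.9, 127.7]
force: [0.1, 0.5, -2.2]
opening: 0.0275
```

```bash
python3 - <<'E'
from h import *
print(get_obs()['joint_pos'].round(2))
go((.4966,-.3303,.06),Rt(-7.7))
E
```

```text
[-1.4870e+01  1.9560e+01 -1.8710e+01 -1.0000e-01 -5.1840e+01 -1.6608e+02]
shift [40.2  0.2  0.6] turn [ 6.7 -0.1  0.1] rows>= 0.6
```

>>> carry_out --series '[[[5, 0, 0, 2, 0, 0], [15, 0, 0, 3.5, 0, 0], [28, 0, 0, 4.8, 0, 0], [36, 0, 0, 5.7, 0, 0], [40, 0, 0.5, 6.2, 0, 0], [40, 0, 0.5, 6.4, 0, 0], [40, 0, 0.5, 6.4, 0, 0]]]'

```text
clock: 23.42
tool_pos: [0.4967, -0.3308, 0.0611]
orientation: [178.9, 89.9, 81.6]
force: [0.0, -0.4, -3.2]
opening: 0.0278
```

```bash
python3 - <<'E'
from h import *
import pickle
t,T,o=tool();print(t,o['joint_pos'].round(2),'head',np.degrees(np.arctan2(T[1,1],T[0,1])))
a=snapshot("scene");b=snapshot("side");s=snapshot("wrist");pickle.dump((s,a,b),open('s4.pkl','wb'))
zoom(a,'fA4',95,120,120,90,6.5);zoom(b,'fB4',245,220,120,100,6.5);zoom(s,'w4',0,0,512,384,1.55)
E
```

```text
[ 0.49666195 -0.3307798   0.06112869] [-1.4970e+01  2.2150e+01 -2.0910e+01 -1.1000e-01 -4.6950e+01 -1.7225e+02] head -7.297284703357646
```

View pics/fA4.png

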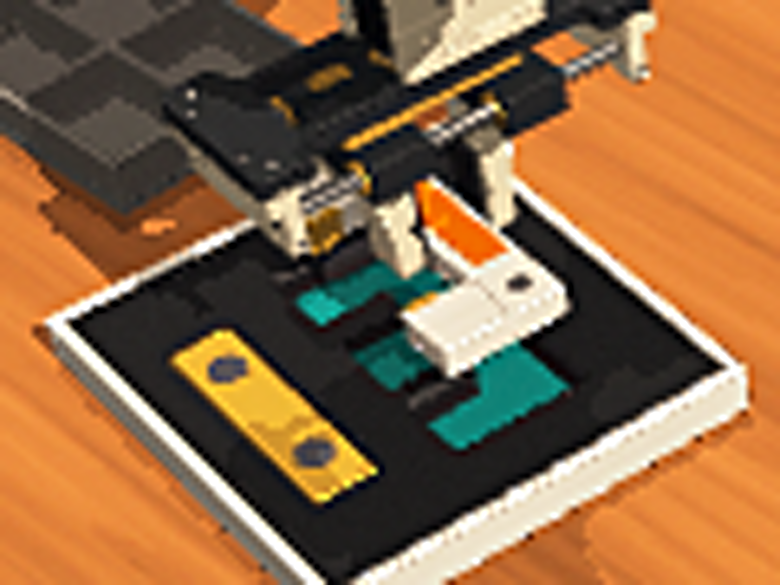

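View pics/fB4.png

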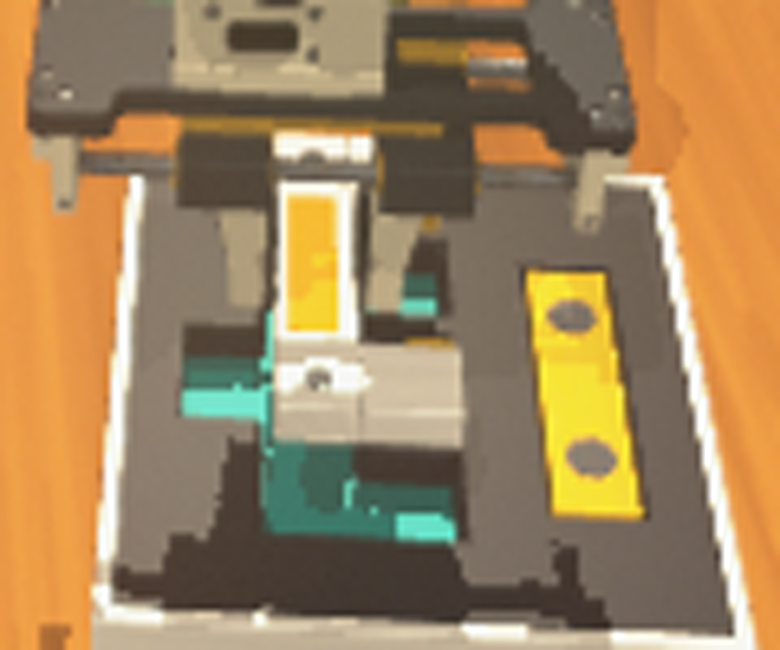

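View pics/w4.png

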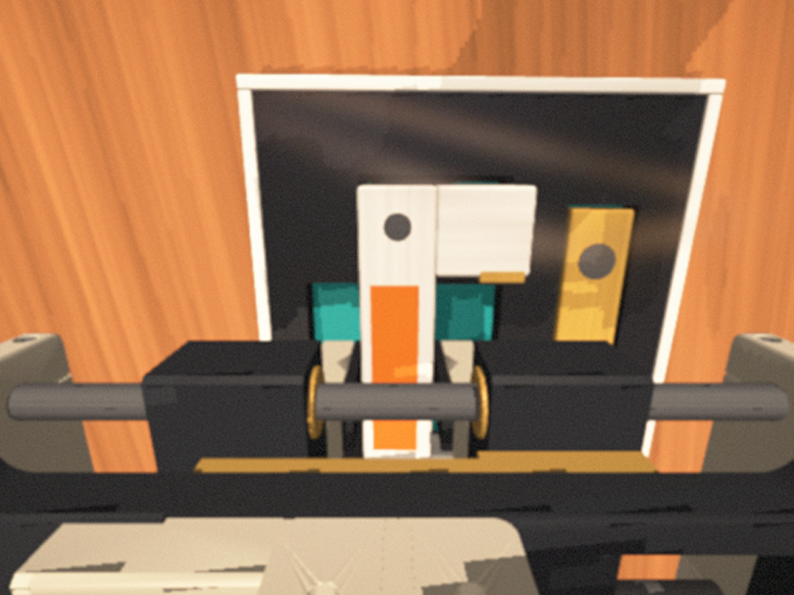

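```bash
python3 - <<'E'
from h import *
import pickle
s,a,b=pickle.load(open('s4.pkl','rb'));W,A,B=cam(s),cam(a),cam(b)
t,T,o=tool()
u=lambda p:(np.array(p)+.5)/1.55-.5
for p,z in [((313,310),.006),((495,310),.006),((320,283),.021),((490,283),.021)]:
    q=onz(W,u(p),z);print('well',p,(T.T@(q-t)*1000).round(1))
for p in [(358,186),(536,186),(436,186),(397,186)]:
    q=onz(W,u(p),t[2]+.0137);print('gauge',p,(T.T@(q-t)*1000).round(1))
for p in [(240,76),(723,80)]:
    q=onz(W,u(p),.024);print('rim',p,q.round(4),(T.T@(q-t)*1000).round(1))
zoom(s,'w4z',190,100,210,130,3.8)
zoom(b,'fB4z',275,235,60,50,13);zoom(a,'fA4z',145,140,60,50,13)
E
```

```text
well (313, 310) [ 55.2 -45.8  -4.5]
well (495, 310) [55.2 53.8 -4.6]
well (320, 283) [ 40.2 -38.3 -23.6]
well (490, 283) [ 40.2  46.6 -23.7]
gauge (358, 186) [-13.6 -13.1 -71.6]
gauge (536, 186) [-13.6  47.6 -71.6]
gauge (436, 186) [-13.6  13.5 -71.6]
gauge (397, 186) [-13.6   0.2 -71.6]
rim (240, 76) [ 0.4445 -0.2068  0.024 ] [  37.4  -67.5 -116.2]
rim (723, 80) [ 0.6507 -0.2346  0.024 ] [  37.4  140.6 -114.8]
```

View pics/fB4z.png

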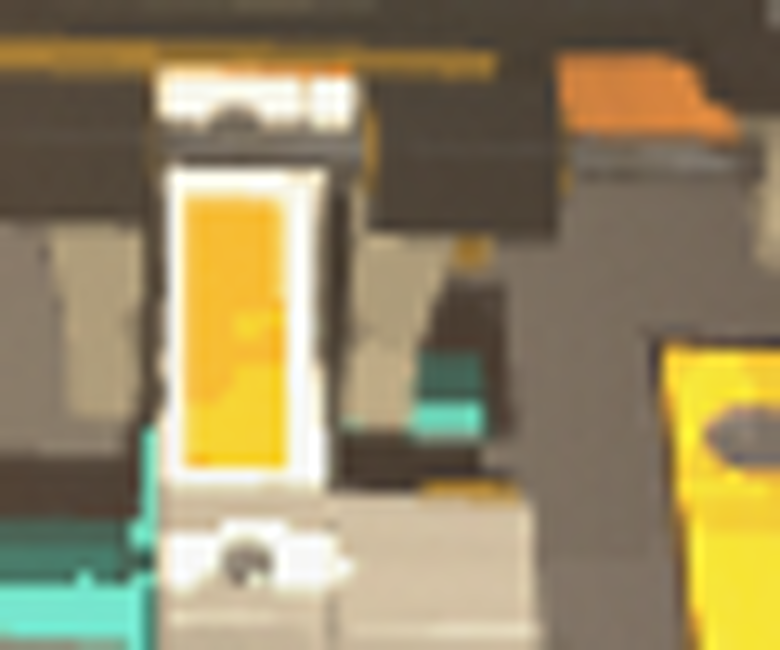

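View pics/fA4z.png

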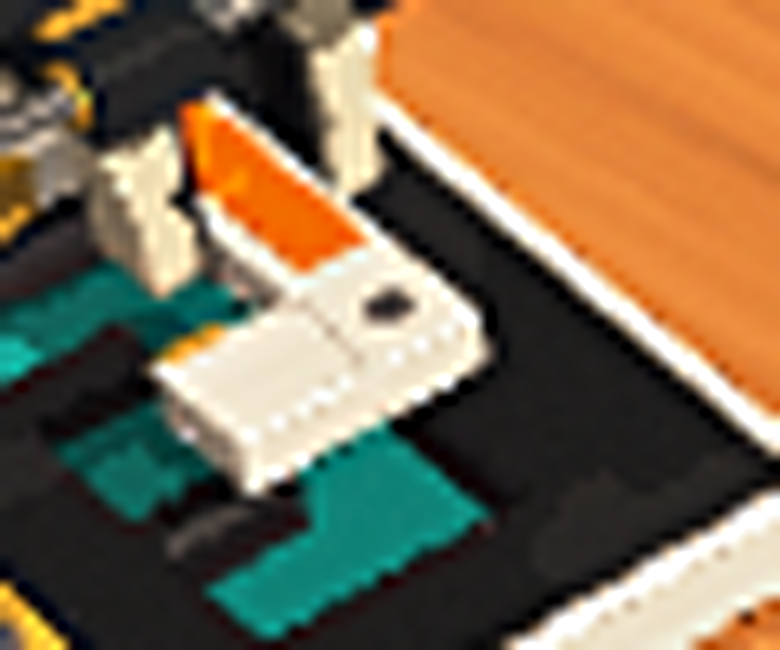

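View pics/w4z.png

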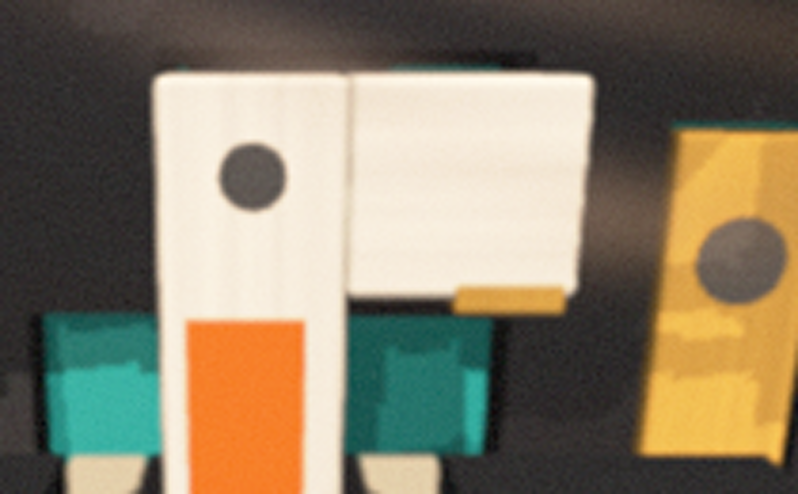

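The wrist view shows the gauge over the cutout with its end just covering the pocket end, rotated well within a degree. The well edges suggest a shift of about +1 mm along tool y and +0.5 mm along tool z. Descending to just above the mouth, then slowly in.

>>> carry_out --series '[[[5, 1, 0.5, 0, 0, 0], [13, 1, 0.5, 0, 0, 0], [22, 1, 0.5, 0, 0, 0], [30, 1, 0.5, 0, 0, 0], [34, 1, 0.5, 0, 0, 0], [35, 1, 0.5, 0, 0, 0], [35, 1, 0.5, 0, 0, 0]]]'

```text
clock: 24.45
tool_pos: [0.4974, -0.3312, 0.0259]
orientation: [-165.3, 89.9, 97.4]
force: [-0.1, -0.3, -3.5]
opening: 0.0275
```

>>> carry_out --series '[[[1, 0, 0, 0, 0, 0], [2, 0, 0, 0, 0, 0], [3, 0, 0, 0, 0, 0], [4, 0, 0, 0, 0, 0], [4, 0, 0, 0, 0, 0]]]'

```text
clock: 25.08
tool_pos: [0.4972, -0.3312, 0.0217]
orientation: [-155.7, 89.9, 107.0]
force: [-0.5, 0.2, -2.3]
opening: 0.0277
```

>>> carry_out --series '[[[0.7, 0, 0, 0, 0, 0], [1.4, 0, 0, 0, 0, 0], [2.1, 0, 0, 0, 0, 0], [2.5, 0, 0, 0, 0, 0], [2.5, 0, 0, 0, 0, 0]]]'

```text
clock: 25.7
tool_pos: [0.4974, -0.3313, 0.0194]
orientation: [-165.3, 89.9, 97.4]
force: [-0.8, -1.4, -1.8]
opening: 0.0276
```

```bash
python3 - <<'E'
from h import *
t,T,o=tool();print(t,o['force'],o['moment'],o['joint_pos'][5])
b=snapshot("side");zoom(b,'fB5',255,230,90,80,8);s=snapshot("wrist");zoom(s,'w5',180,80,220,150,3.6)
E
```

```text
[ 0.49738301 -0.33130537  0.01937631] [-0.80148675 -1.35156803 -1.76639257] [-0.2661278   0.02204416 -0.01517343] -172.2049121312784
```

View pics/w5.png

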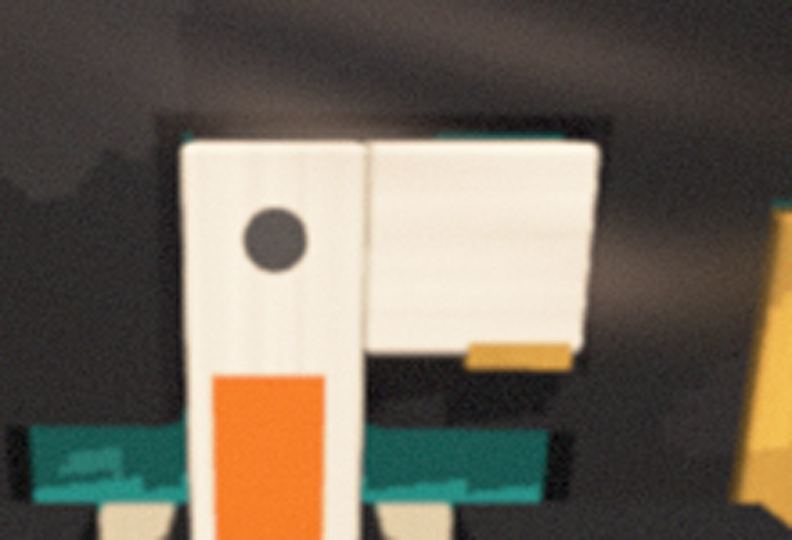

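View pics/fB5.png

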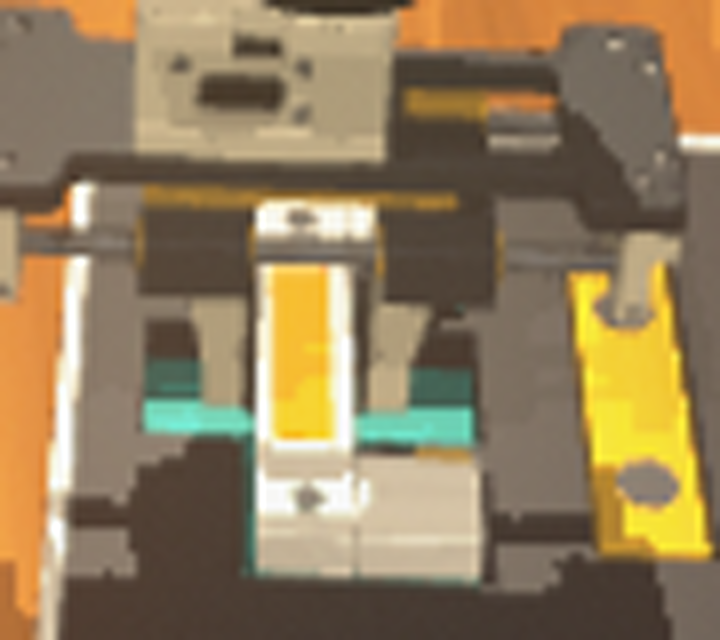

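The gauge sits about 5 mm into the mouth with even gaps at the lip. Force is beginning to transfer to the ribs, so I'll go 1 mm further and release gently.

>>> carry_out --series '[[[0.5, 0, 0, 0, 0, 0], [1, 0, 0, 0, 0, 0], [1.3, 0, 0, 0, 0, 0]]]'

```text
clock: 26.18
tool_pos: [0.4975, -0.3314, 0.0185]
orientation: [-176.1, 89.9, 86.6]
force: [-1.3, -0.5, 7.1]
opening: 0.0279
```

Resting on the ribs. Opening to 40 mm, which stays inside the wells, then rising.

>>> carry_out --series '[[[0, 0, 0, 0, 0, 0], [0, 0, 0, 0, 0, 0], [0, 0, 0, 0, 0, 0], [0, 0, 0, 0, 0, 0]]]' --hand 0.09

```text
clock: 26.68
tool_pos: [0.4973, -0.3311, 0.0179]
orientation: [-159.0, 89.9, 103.7]
force: [-0.1, -0.1, 0.4]
opening: 0.0398
```

>>> carry_out --series '[[[-3, 0, 0, 0, 0, 0], [-10, 0, 0, 0, 0, 0], [-25, 0, 0, 0, 0, 0], [-40, 0, 0, 0, 0, 0], [-48, 0, 0, 0, 0, 0], [-50, 0, 0, 0, 0, 0], [-50, 0, 0, 0, 0, 0]]]'

```text
clock: 27.55
tool_pos: [0.4972, -0.3312, 0.068]
orientation: [-162.8, 89.9, 99.9]
force: [-1.1, -0.6, 0.4]
opening: 0.0399
```

```bash
python3 - <<'E'
from h import *
import pickle
t,T,o=tool();print(t,o['force'],o['opening'],o['joint_pos'].round(2))
b=snapshot("side");zoom(b,'fB6',255,230,90,80,8);a=snapshot("scene");zoom(a,'fA6',95,130,120,90,6.5);s=snapshot("wrist");zoom(s,'w6',100,40,312,200,2.5)
pickle.dump((s,a,b),open('s6.pkl','wb'))
E
```

```text
[ 0.49721002 -0.33119511  0.06796469] [-1.08589596 -0.56403201  0.43105613] 0.0399084834032916 [-1.5010e+01  2.1760e+01 -2.0410e+01 -1.3000e-01 -4.7870e+01 -1.7222e+02]
```

View pics/w6.png

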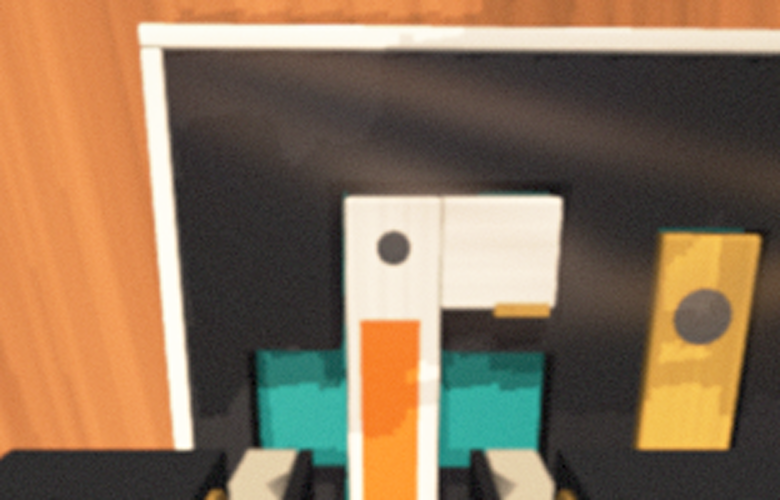

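View pics/fB6.png

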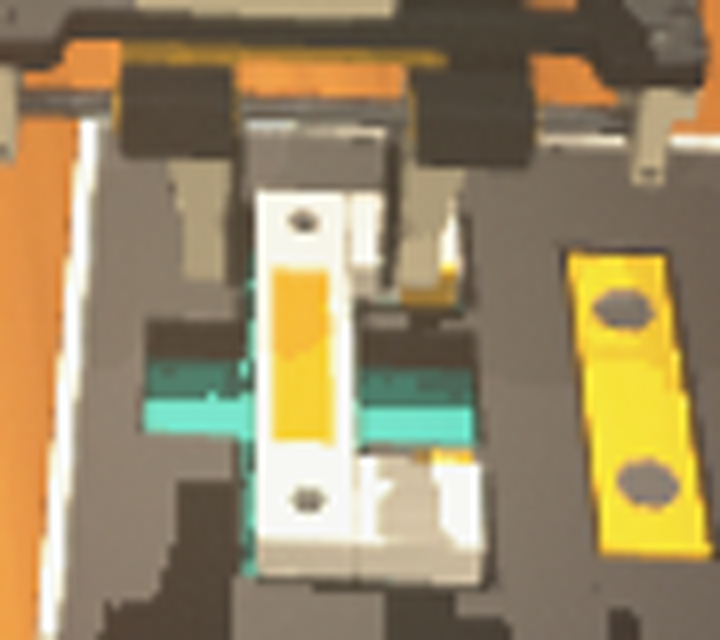

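View pics/fA6.png

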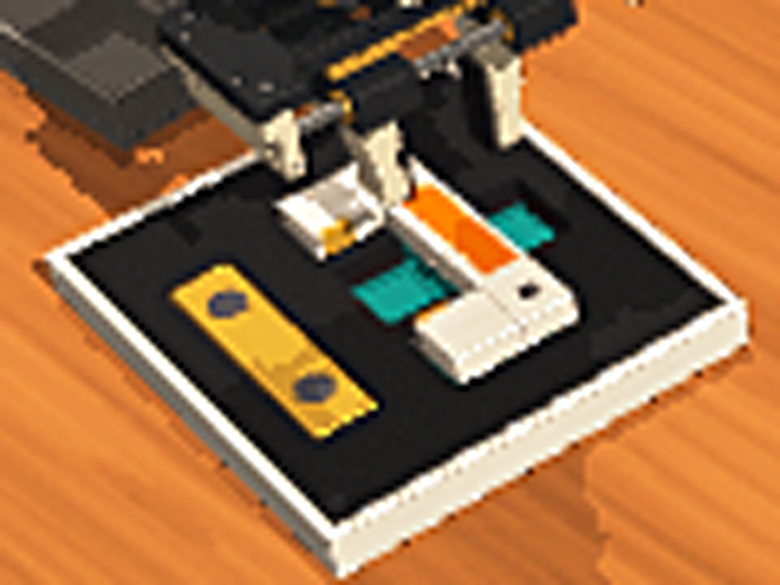

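The gauge is seated evenly in the mouth, about 11 mm proud and level. Closing the fingers and pressing from above, 5 mm to the jaw side.

>>> carry_out --series '[[[0, 2, 0, 0, 0, 0], [0, 5, 0.5, 0, 0, 0], [5, 5, 0.5, 0, 0, 0], [12, 5, 0.5, 0, 0, 0], [19, 5, 0.5, 0, 0, 0], [25, 5, 0.5, 0, 0, 0], [29, 5, 0.5, 0, 0, 0], [31, 5, 0.5, 0, 0, 0], [31, 5, 0.5, 0, 0, 0]]]' --hand 1

```text
clock: 28.82
tool_pos: [0.5022, -0.3324, 0.0369]
orientation: [-157.1, 89.9, 105.6]
force: [-0.1, -0.4, -0.6]
opening: 0.0006
```

```bash
python3 - <<'E'
from h import *
t,T,o=tool();print(t,o['force'],o['moment'],o['opening'])
b=snapshot("side");zoom(b,'fB7',255,230,90,80,8)
E
```

```text
[ 0.50218837 -0.33236891  0.03692317] [-0.13999779 -0.42814228 -0.61649486] [-0.15612973 -0.10814639  0.01608642] 0.0006273198746413434
```

View pics/fB7.png

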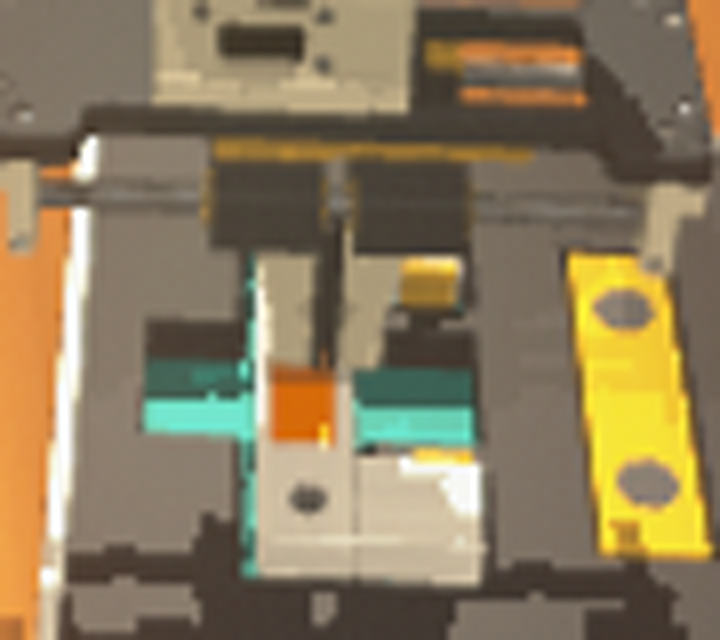

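The shut fingers are just above the bar at (335,370), to the jaw side of its midline. Pressing down in small steps.

>>> carry_out --series '[[[1.5, 0, 0, 0, 0, 0], [3, 0, 0, 0, 0, 0], [4, 0, 0, 0, 0, 0], [4.5, 0, 0, 0, 0, 0], [5, 0, 0, 0, 0, 0]]]'

```text
clock: 29.5
tool_pos: [0.5023, -0.3324, 0.0324]
orientation: [-165.4, 89.9, 97.3]
force: [-1.0, 2.3, 7.2]
opening: 0.0006
```

>>> carry_out --series '[[[1, 0, 0, 0, 0, 0], [2, 0, 0, 0, 0, 0], [3, 0, 0, 0, 0, 0], [3, 0, 0, 0, 0, 0]]]'

```text
clock: 30.0
tool_pos: [0.5022, -0.3323, 0.0289]
orientation: [-157.9, 89.9, 104.8]
force: [-1.1, 0.1, 2.2]
opening: 0.0005
```

>>> carry_out --series '[[[1, 0, 0, 0, 0, 0], [2, 0, 0, 0, 0, 0], [3, 0, 0, 0, 0, 0], [3, 0, 0, 0, 0, 0]]]'

```text
clock: 30.5
tool_pos: [0.5025, -0.3323, 0.0277]
orientation: [161.0, 89.9, 63.7]
force: [-3.3, 4.4, 16.9]
opening: 0.0001
```

```bash
python3 - <<'E'
from h import *
t,T,o=tool();print(t,o['force'],o['moment'])
b=snapshot("side");zoom(b,'fB8',255,230,90,80,8);a=snapshot("scene");zoom(a,'fA8',95,130,120,90,6.5)
s=snapshot("wrist");zoom(s,'w8',100,40,312,200,2.5)
E
```

```text
[ 0.50254116 -0.33232798  0.02769438] [-3.29687881  4.44986059 16.86480881] [1.85469288 1.29298203 0.00913078]
```

View pics/fB8.png

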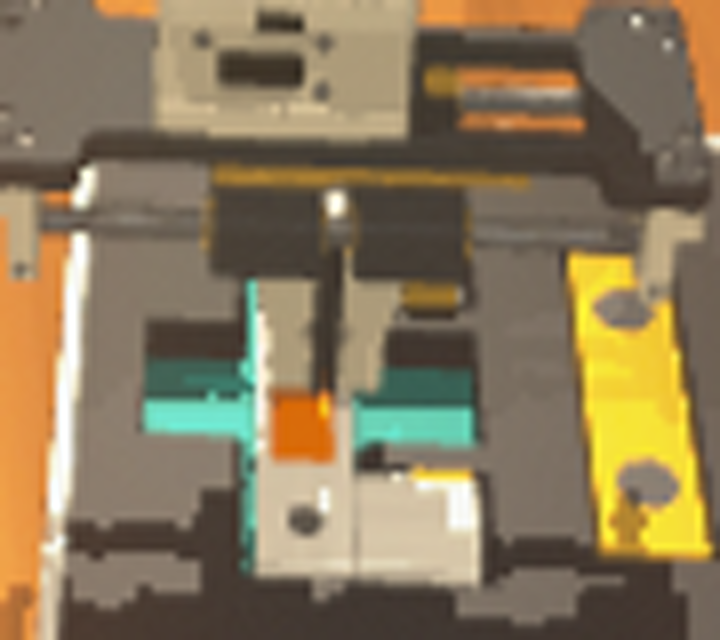

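View pics/fA8.png

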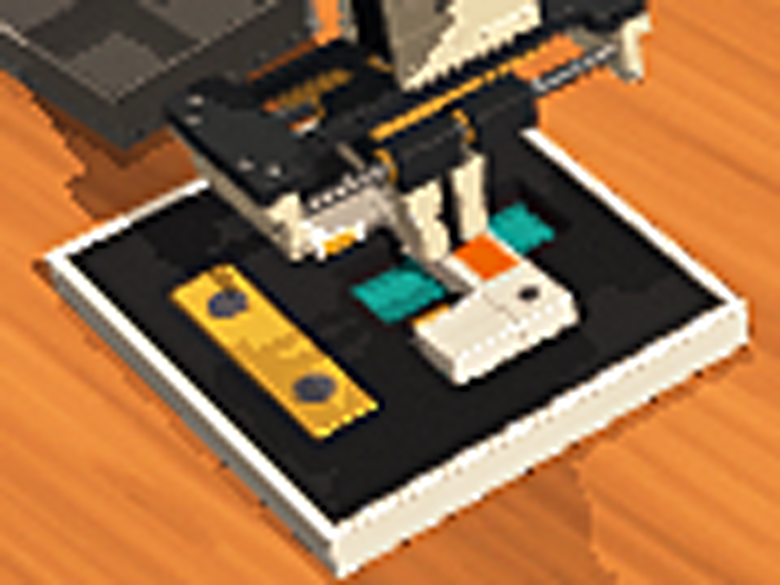

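View pics/w8.png

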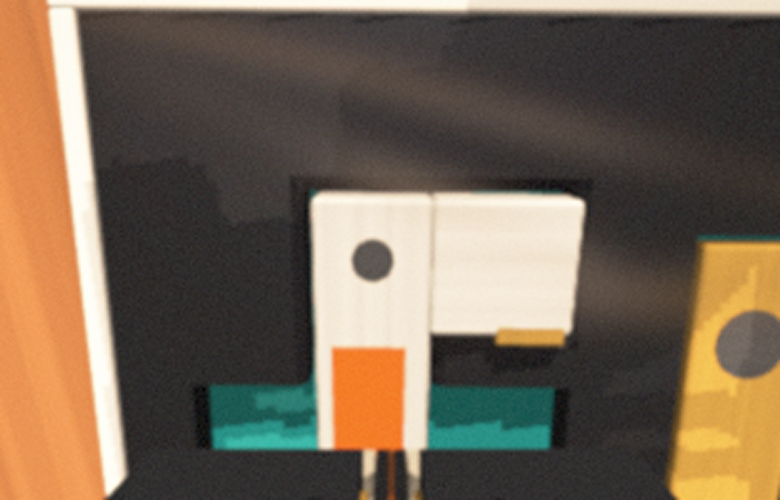

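Both views show the -y end down and the +y end (right in the scene view, top in the wrist view) still high, with 17 N of resistance. Pressing over the +y end next, as the task advises.

>>> carry_out --series '[[[-5, 0, 0, 0, 0, 0], [-15, 0, 0, 0, 0, 0], [-15, 1, -15, 0, 0, 0], [-15, 1, -35, 0, 0, 0], [-15, 1, -45, 0, 0, 0], [-15, 1, -45, 0, 0, 0], [-10, 1, -45, 0, 0, 0], [-7, 1, -45, 0, 0, 0], [-7, 1, -45, 0, 0, 0]]]'

```text
clock: 31.78
tool_pos: [0.5071, -0.2946, 0.0323]
orientation: [177.3, 88.8, 80.6]
force: [0.3, 0.2, -0.2]
opening: 0.0001
```

```bash
python3 - <<'E'
from h import *
t,T,o=tool();print(t,o['force'],o['moment'],o['joint_pos'].round(1))
b=snapshot("side");zoom(b,'fB9',255,230,90,80,8);a=snapshot("scene");zoom(a,'fA9',95,130,120,90,6.5)
E
```

```text
[ 0.50709851 -0.29463869  0.0322927 ] [ 0.29678469  0.22834479 -0.23517542] [-0.18277516 -0.06420074  0.05174793] [ -11.9   23.7  -22.7   -1.7  -43.7 -173.6]
```

View pics/fB9.png

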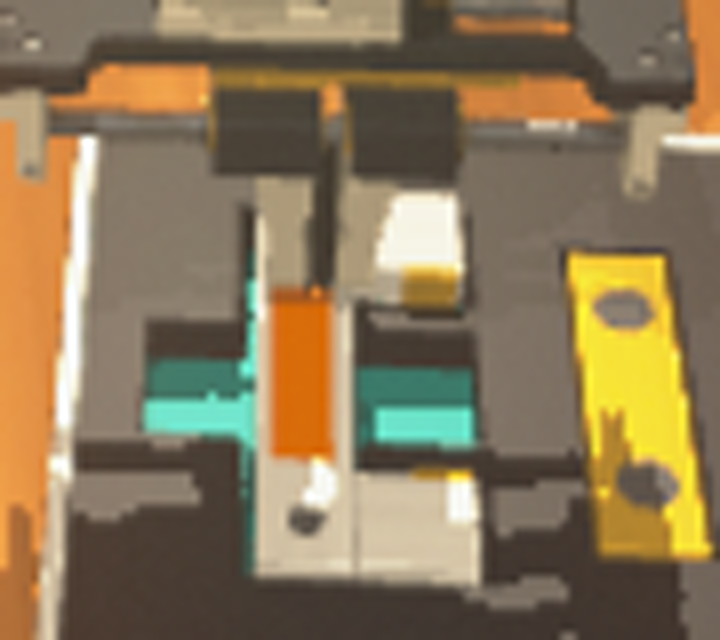

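View pics/fA9.png

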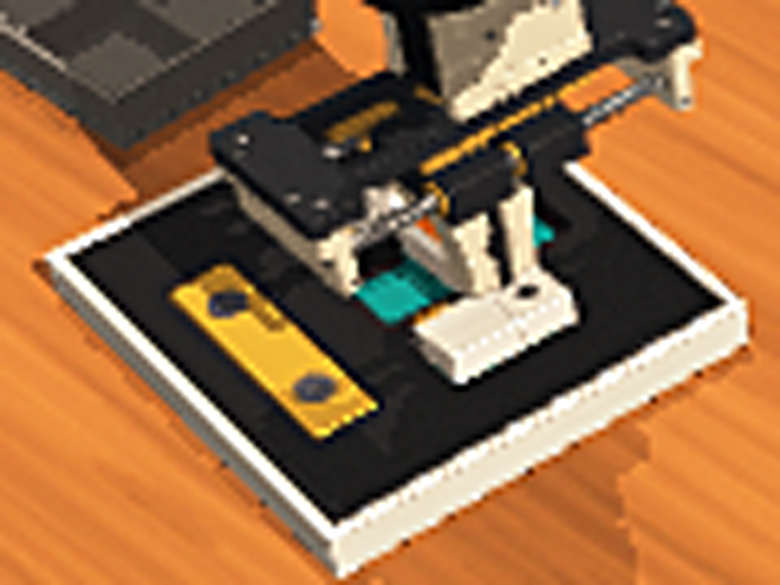

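j6 has reached -173.6, right at its limit. I'll back that off now by turning the tool 25° about its axis, slightly raised.

```bash
python3 - <<'E'
from h import *
go((.508,-.288,.038),Rt(20))
E
```

```text
shift [-5.4  0.  -6.8] turn [-26.7  -1.1  -0.3] rows>= 2.5
```

>>> carry_out --series '[[[-3, 0, 0, -6, 0, 0], [-5, 0, 0, -13, 0, 0], [-5, 0, 0, -20, 0, 0], [-5, 0, 0, -27, 0, 0], [-5, 0, 0, -27, 0, 0]]]'

```text
clock: 32.5
tool_pos: [0.5073, -0.2946, 0.0377]
orientation: [148.3, 88.8, 78.6]
force: [0.2, -0.9, -0.2]
opening: 0.0002
```

```bash
python3 - <<'E'
from h import *
t,T,o=tool();print(t,o['joint_pos'].round(1),T.round(3))
go((.508,-.288,.034),Rt(20))
E
```

```text
[ 0.50730781 -0.29464424  0.03771462] [ -11.9   23.3  -22.5   -1.7  -44.3 -146.7] [[ 0.004  0.938  0.347]
 [ 0.02   0.346 -0.938]
 [-1.     0.011 -0.017]]
shift [ 3.8  2.9 -5.9] turn [ 0.3 -1.  -0.6] rows>= 0.1
```

j6 is now at -146.7, and the command follows the measured pose. Moving to the press point and pressing gently.

>>> carry_out --series '[[[0, 3, -6, 0, -1, -0.6], [1, 3, -6, 0, -1, -0.6], [3, 3, -6, 0, -1, -0.6], [4.5, 3, -6, 0, -1, -0.6], [5.5, 3, -6, 0, -1, -0.6], [6.5, 3, -6, 0, -1, -0.6]]]'

```text
clock: 33.25
tool_pos: [0.5083, -0.288, 0.0321]
orientation: [36.2, 90.0, -33.5]
force: [-2.7, 2.2, 11.4]
opening: 0.0004
```

>>> carry_out --series '[[[1, 0, 0, 0, 0, 0], [2, 0, 0, 0, 0, 0], [3, 0, 0, 0, 0, 0], [3, 0, 0, 0, 0, 0]]]'

```text
clock: 33.75
tool_pos: [0.5087, -0.2881, 0.029]
orientation: [49.8, 89.9, -19.8]
force: [-0.5, 1.0, 4.6]
opening: 0.0005
```

Passing the rib. Continuing.

>>> carry_out --series '[[[1, 0, 0, 0, 0, 0], [2, 0, 0, 0, 0, 0], [3, 0, 0, 0, 0, 0], [3, 0, 0, 0, 0, 0]]]'

```text
clock: 34.25
tool_pos: [0.5079, -0.2877, 0.025]
orientation: [-126.9, 90.0, 163.4]
force: [0.7, -0.8, 0.4]
opening: 0.0004
```

>>> carry_out --series '[[[1, 0, 0, 0, 0, 0], [2, 0, 0, 0, 0, 0], [3, 0, 0, 0, 0, 0], [3, 0, 0, 0, 0, 0]]]'

```text
clock: 34.75
tool_pos: [0.5079, -0.2876, 0.0224]
orientation: [-143.3, 90.0, 147.1]
force: [-1.0, 2.0, 4.1]
opening: 0.0009
```

>>> carry_out --series '[[[0.7, 0, 0, 0, 0, 0], [1.4, 0, 0, 0, 0, 0], [1.4, 0, 0, 0, 0, 0]]]'

```text
clock: 35.12
tool_pos: [0.5079, -0.2877, 0.0223]
orientation: [19.7, 90.0, -50.0]
force: [-4.1, 4.6, 17.1]
opening: 0.0005
```

>>> carry_out --series '[[[-3, 0, 0, 0, 0, 0], [-15, 0, 0, 0, 0, 0], [-35, 0, 0, 0, 0, 0], [-70, 0, 0, 0, 0, 0], [-110, 0, 0, 0, 0, 0], [-150, 0, 0, 0, 0, 0], [-165, 0, -60, 0, 0, 0], [-170, 0, -120, 0, 0, 0], [-170, 0, -120, 0, 0, 0]]]'

```text
clock: 36.25
tool_pos: [0.4655, -0.1727, 0.1925]
orientation: [77.9, 89.8, 8.4]
force: [0.6, -0.8, 0.2]
opening: 0.0002
```

```bash
python3 - <<'E'
from h import *
import pickle
t,T,o=tool();print(t,o['force'],o['joint_pos'].round(1))
b=snapshot("side");zoom(b,'fB10',255,230,110,90,7);a=snapshot("scene");zoom(a,'fA10',95,130,120,90,6.5);s=snapshot("wrist");zoom(s,'w10',0,0,512,384,1.55)
pickle.dump((s,a,b),open('s10.pkl','wb'))
E
```

```text
[ 0.46553475 -0.17273979  0.19252694] [ 0.59179232 -0.83046286  0.18103372] [   2.4    5.1  -24.3   -0.   -60.5 -161.8]
```

View pics/fB10.png

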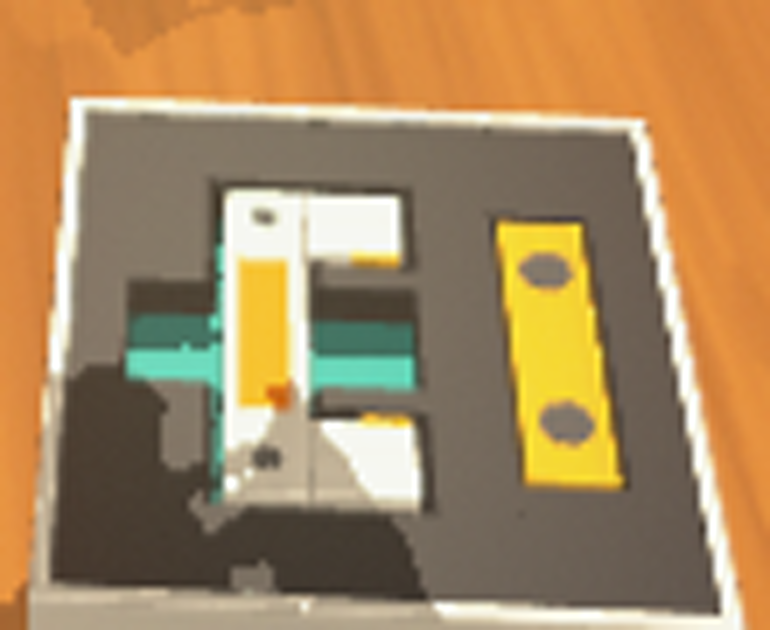

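View pics/fA10.png

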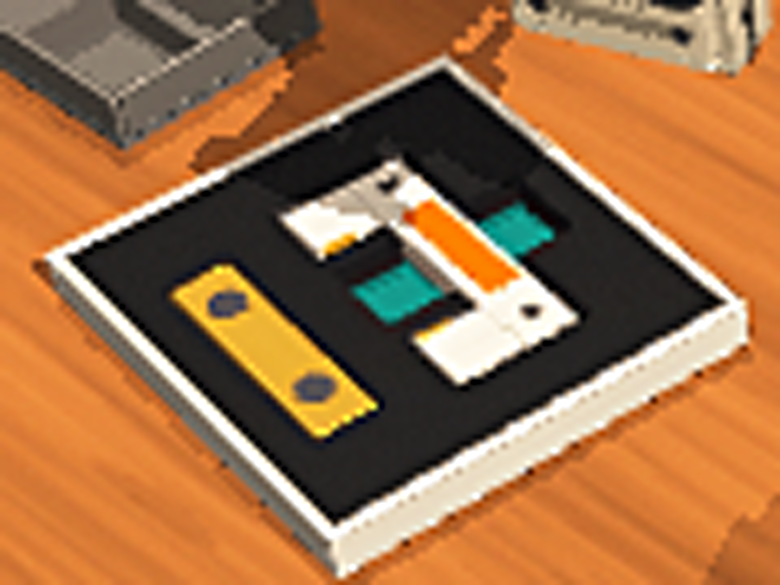

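View pics/w10.png

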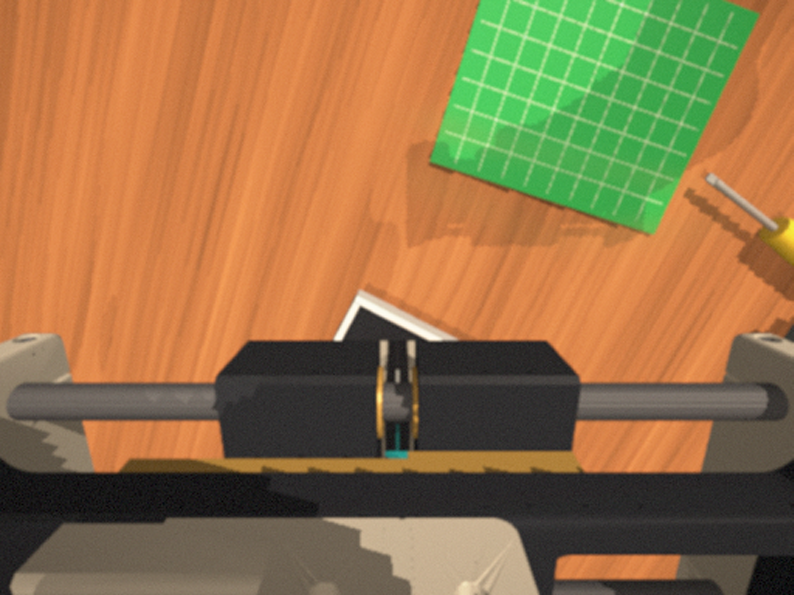

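The gauge looks flush and level in both fixed views. To check the -y end by touch, I'll move over it and press lightly.

```bash
python3 - <<'E'
from h import *
go((.4961,-.3706,.05),Rt(20))
E
```

```text
shift [141.5 -40.6 193.1] turn [ 0.4  0.  -0.1] rows>= 3.9
```

>>> carry_out --series '[[[0, -8, 40, 0, 0, 0], [0, -18, 90, 0, 0, 0], [0, -30, 145, 0, 0, 0], [20, -38, 182, 0, 0, 0], [70, -41, 193, 0, 0, 0], [115, -41, 193, 0, 0, 0], [142, -41, 193, 0, 0, 0], [157, -41, 193, 0, 0, 0], [165, -41, 193, 0, 0, 0], [165, -41, 193, 0, 0, 0]]]'

```text
clock: 37.65
tool_pos: [0.4952, -0.3709, 0.0261]
orientation: [29.3, 90.0, -40.4]
force: [0.2, -0.3, 0.9]
opening: 0.0005
```

>>> carry_out --series '[[[1, 0, 0, 0, 0, 0], [2, 0, 0, 0, 0, 0], [3, 0, 0, 0, 0, 0], [4, 0, 0, 0, 0, 0], [4, 0, 0, 0, 0, 0]]]'

```text
clock: 38.28
tool_pos: [0.4952, -0.3705, 0.0223]
orientation: [42.3, 90.0, -27.3]
force: [-0.9, 1.4, 4.2]
opening: 0.0007
```

Contact at z = 22.3 mm, the same as the other end. A short firm press, then retreat.

>>> carry_out --series '[[[0.7, 0, 0, 0, 0, 0], [1.2, 0, 0, 0, 0, 0], [1.2, 0, 0, 0, 0, 0]]]'

```text
clock: 38.65
tool_pos: [0.4952, -0.3705, 0.0223]
orientation: [33.0, 89.9, -36.6]
force: [-3.5, 4.7, 14.3]
opening: 0.0008
```

>>> carry_out --series '[[[-3, 0, 0, 0, 0, 0], [-15, 0, 0, 0, 0, 0], [-35, 0, 0, 0, 0, 0], [-70, 0, 0, 0, 0, 0], [-110, 0, 0, 0, 0, 0], [-150, 0, 0, 0, 0, 0], [-165, 8, -50, 0, 0, 0], [-170, 20, -100, 0, 0, 0], [-170, 40, -193, 0, 0, 0], [-170, 40, -193, 0, 0, 0]]]'

```text
clock: 39.9
tool_pos: [0.4648, -0.1735, 0.1916]
orientation: [76.6, 89.9, 7.0]
force: [1.0, -0.1, 0.9]
opening: 0.0002
```

```bash
python3 - <<'E'
from h import *
import pickle
t,T,o=tool();print(t,o['force'],o['clock'])
b=snapshot("side");zoom(b,'fB11',255,230,110,90,7);a=snapshot("scene");zoom(a,'fA11',95,130,120,90,6.5);zoom(a,'full11',0,0,512,384,1.5)
A,B=cam(a),cam(b);pickle.dump((a,b),open('s11.pkl','wb'))
E
```

```text
[ 0.46483577 -0.17352112  0.19158899] [ 0.99660051 -0.14524064  0.88711286] 39.9
```

View pics/fB11.png

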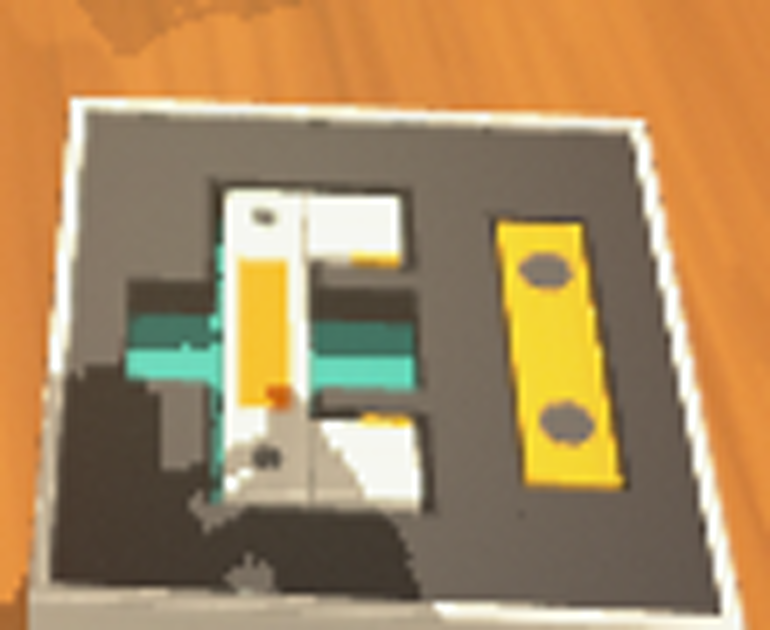

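View pics/fA11.png

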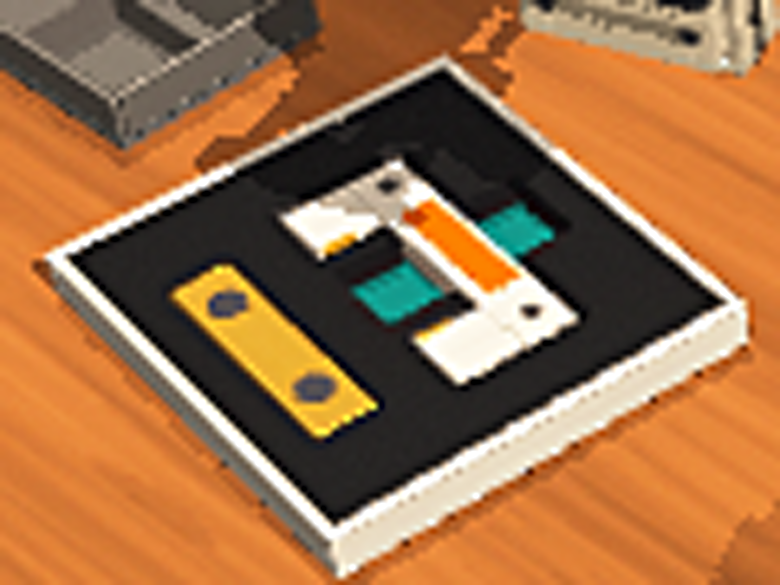

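View pics/full11.png

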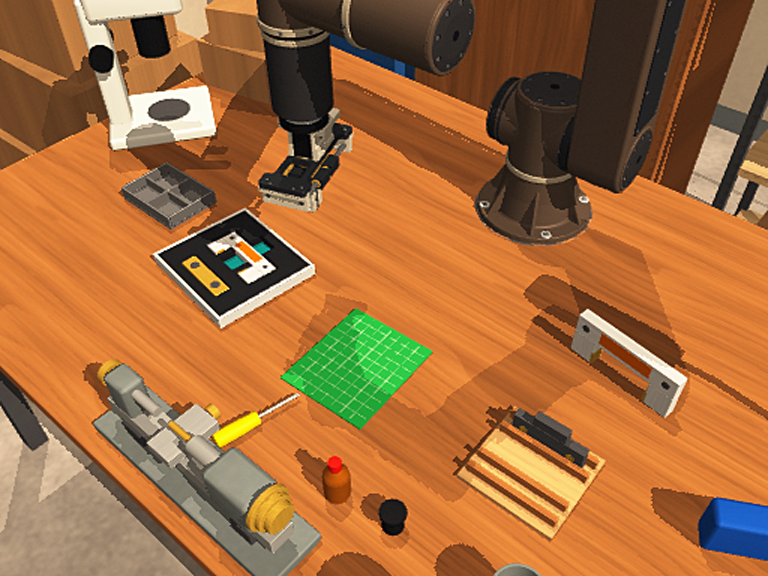

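The gauge is flush in its cutout with no raised edge in either view. The brass bar and dark plate are undisturbed, and the arm is clear. Handing in.

```bash
python3 - <<'E'
from plant import *
print(close_job())
E
```

```text
the job is handed in; nothing more can be done
None
```

The gauge is home and flush in its foam cutout. I handed the job in at about 40 s of the 64 s allowed; no verdict was reported.

**What I did:**
- I lifted the gauge out of the rack, tilted it onto the mat and let it slide down the lower finger until it lay flat and free.
- I regripped it across the 28 mm bar width, turned it about 189° and set it on the ribs in the mouth of the cutout before letting go.
- I pressed it in. The -y end went down first, so I pressed over the +y end, then checked the -y end again.

**Last checks:**
- **Flush:** the fingertips met the gauge at z = 22.3 mm over both ends, under 14 to 17 N. The foam surface is at 22 mm.
- **Views:** the scene and side cameras show the gauge flat with no raised edge. The brass bar and dark plate are in place, and the arm is clear.

**What failed or disagreed:**
- **First tilt:** leaning the gauge toward the robot stopped at about 37°, with j3 and j5 at their range limits. I undid it and tilted the other way.
- **Joint 6:** it read -173.6° against a limit of -173.66° while I moved over the +y end, so I turned the tool back. No reading I took showed it past the limit.
- **Cameras:** they disagreed by 1 to 2.5 mm on where the gauge and pocket were. The clearance covered that.

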